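# Tighten the clamp nut in the corner of a power-supply chassis

### The arm

A 6-joint arm with a two-finger parallel gripper is mounted at the origin on the work surface. World frame = base frame: x ahead of the robot, y to its left, z up, the work surface at z = 0. Lengths are in m, angles in rad, forces in N, time in s.
With the tool pointing down it reaches from about 0.2 to 0.875 m from the base axis. Payload 3.4 kg.
Tool frame: the origin (TCP) lies midway between the tips of the shut fingers; the grasp point (between the pads) lies 19 mm behind it; z points along the fingers, y is the direction in which the jaws open and shut (so a half turn about z gives the same grasp; the last joint's range is limited). The gripper opens to 94 mm and grips with 3 to 60 N. Pads are 16 mm wide; open, the fingers measure 119 mm over their backs; the gripper's body (75 mm by 177 mm) begins 78 mm behind the grasp point.
Start: joints at [-1.272, 0.276, 1.505, -0, 1.361, -0.121], TCP at [0.234, -0.525, 0.205] pointing down, gripper open.
Joint ranges: [-2.89, 2.89], [-0.75, 2.08], [0.22, 2.7], [-1.18, 4.32], [0.11, 2.71], [-2.7, 2.7]. Speed limits (rad/s): [2.57, 2.57, 3.14, 3.14, 3.14, 3.14].

### API

Orientations are given as a rotation vector (axis times angle).
In Python, from plant import manip gives the robot as it stands.
- The arm moves only by the tool move_arm, never from a script. Its argument "moves" is a list that holds one entry, the list of rows, each a list of 7 numbers: the turn, a rotation vector about the tool's x, y, z in degrees, then the shift along the tool's x, y, z in mm, then the opening, from 0 (shut) to 1 (fully open). In form: [[[wx, wy, wz, x, y, z, jaw], ...]]. A call has 1 to 10 rows; each row shifts and turns the commanded pose from where the row before left it, along the tool's axes as they then stand; what a row does not reach is not made up. A row lasts 1/8 s, in which the tool goes at most 62.5 mm and 10.7 degrees, less where a joint would pass 70% of its speed; a pose out of reach is approached as far as the arm can. A call is refused whole if a number of a shift passes 62.5 or a number of a turn 10.7, either way. A call with a gripper value outside its range is refused whole. The fingers move at their own pace and stop on an object; "squeeze" is the grip in N (left out, the last holds). Time passes only in rows, so rows that do not move let the fingers close. It gives the time, the measured TCP pose, the force and the opening at its end, in the units of the state.
- manip.read_state(): the state, without advancing time (a new reading comes with each control period).
- manip.snapshot(name): name is "side" or "top"; returns the picture (400x640x3 uint8, blue, green, red); there is no depth.
- manip.calibration(name): a dict with "fx", "fy", "cx", "cy" (pixels), "extrinsics" (4x4, takes a point from camera to world coordinates). Camera axes: x right, y up, looking along -z (the intrinsics and any distortion apply to the point x, -y, -z); pixel columns grow to the right and rows downward; lengths in m; the calibration is good to about 2 mm. A picture is of the moment at which its call begins. calibration takes no time and is no camera call.
- manip.finish_job(): hands the job in, once; it reports no verdict.
The state is a dict: "t": time; "joint_positions": joint angles; "joint_velocities": joint speeds; "tau": joint torques, N m; "tcp_pos": TCP position; "ee_rot": TCP orientation; "force": force on the tool from outside, world axes, zero at the start; "wrist_torque": the same for the moment, N m; "finger_gap": finger opening in m.
Only numpy, scipy, OpenCV 4.12 (cv2) and the standard library are available. Lean on these libraries where they do the work, as an engineer would, in place of code of your own. Each camera call takes 0.05 s, during which the arm holds its last target.

### The job

Take the double ring wrench from the rubber mat, fit its large ring fully down over the big clamp nut in the corner of the open chassis, and tighten the nut clockwise until it comes up firm against its stop. The heat sink and the transformer leave only a short swing, so lift and reseat the wrench for each stroke; turn the nut with the wrench only, do not force it once it is firm and do not lean on the heat sink or transformer. Then lay the wrench flat back on the mat and let go, leaving the other things on the bench alone.

Things in the scene. Friction and masses are not known exactly. Their poses are not given: they have to be found in the camera images.
- wrench: Loose steel double ring wrench, 0.26 to 0.4 kg, lying flat, rings down. Origin at its middle, level with the rings' undersides; z up; x points along it to the LARGE ring. Rings are 14 mm high, walls 5 mm, six-sided through holes: large one centred at x = +90 mm, 32 mm across flats, 47 mm outside; small one at x = -90 mm, 21 mm across flats, too small for the nut.
- wrench_grip (a point): Middle of the wrench's raised handle, 32 mm above the wrench's origin; axes as the wrench. The handle is a straight bar 16 mm wide (y) and 12 mm high, from x = -52 to +52 mm, cranked steeply down to the rings. Balance point, and the place to grip, across the width.
- wrench_big (a point): Centre of the large ring's hole on the ring's underside, 90 mm from the wrench's origin along x; axes as the wrench. The hole's flats face +-x and every 60 deg from there. On the nut it has 1 mm play to each side and turns about 7.5 deg (0.13 rad) either way from centred before it bites; under load the contact gives by a further 0.04 rad or so.
- nut_foot (a point): On the nut's axis at its underside, 20 mm above the bench; turns with the nut. Greased hexagon nut, 30 mm across flats, 16 mm high, top 4 mm chamfered, stud end 4 mm above it. Flats face +-x and every 60 deg, so the ring fits when the yaws of wrench and nut differ by a multiple of 60 deg. Fully down, the ring's underside rests at this height on a 52 mm round spacer.
- nut (a joint): Turn of the nut in rad, growing clockwise seen from above (tightening). Starts between 0 and 0.4; at about 2.0 it meets a hard stop: firm. It turns stiffly, the torque growing from about 0.22 N m at 0 to 0.36 N m just before the stop, and stays where it is left. At 0 the nut's yaw is the chassis's yaw + 0.45 rad.
- chassis: Fixed open chassis plate, 190 x 190 x 6 mm. Origin on the nut's axis at bench level; z up. Heat sink on the +x side of the nut, transformer on the +y side, the quadrant to -x and -y open. With the large ring on the nut the wrench's x axis can have a yaw of -0.1 to +1.67 rad relative to the chassis before the handle meets a wall. Tightening swings the yaw downwards.
- heatsink: Finned aluminium heat sink fixed on the chassis (same origin and axes as the chassis): face at x = 29 mm, y from -70 to 70 mm, with an end cheek reaching out to x = 16 mm for y -70 to -50 mm; top 70 mm above the bench.
- transformer: Transformer fixed on the chassis (same origin and axes as the chassis): face at y = 31 mm, x from -59 to 19 mm, with an end cheek reaching out to y = 16 mm for x -70 to -50 mm; top 70 mm above the bench.
- mat: Fixed black rubber mat 260 (x) x 240 (y) x 3 mm; origin at the centre of its underside on the bench. The wrench starts on it.
- solder_spool: Bystander: grey spool, 52 mm diameter, 42 mm high. Origin at the centre of its underside.
- flux_jar: Bystander: small amber jar, 44 mm diameter, 50 mm high. Origin at the centre of its underside.
- meter: Bystander: black hand-held meter lying flat, 130 x 70 x 30 mm. Origin at the centre of its underside.
Things that resemble listed ones, but are neither listed nor needed, are in the scene too. Of the things that look like the wrench, take the one that is farthest to the robot's left at the start.

How it is judged:
By the outcome, as a careful person would: the job done as asked, in the order asked, and still so for the second after the job is handed in, with the robot touching nothing.
It also fails if it takes over 72 s, if anything falls off the work surface, if the arm or the gripper's body presses on something with over 40 N, if the wrist force passes 120 N, or if a joint passes its speed limit or range.

## Working session

There is one attempt and no reset: what is moved stays moved. The work goes in short steps, Python scripts to look and compute and a tool call to move; the robot and the scene stay as the last step left them, time stands still between calls to the robot, and variables do not carry over. Pictures are saved under pics/ and viewed, and the job is handed in when it is done.

Besides the shell and the picture viewer there is one more tool, called after "Call:" by a JSON object that holds its "name" and its "arguments", one argument or row to a line. move_arm: Moves the arm, as the interface text tells. Its arguments: {"type":"object","properties":{"moves":{"type":"array","items":{"type":"array","items":{"type":"array","items":{"type":"number"}}}},"squeeze":{"type":"number"}},"required":["moves"]}

```bash
mkdir -p pics; ls; python3 - <<'E'
from plant import manip
import cv2
for n in("top","side"):
    cv2.imwrite(f"pics/{n}0.png",manip.snapshot(n))
    c=manip.calibration(n);print(n,c)
print(manip.read_state())
E
```

```text
pics
top {'fx': 514.8804222649069, 'fy': 514.8804222649069, 'cx': 314.6103540189721, 'cy': 201.68260201316906, 'extrinsics': array([[-1.05284540e-03,  9.90330045e-01, -1.38727409e-01,
         2.88896817e-01],
       [-9.99932581e-01,  5.61642793e-04,  1.15981850e-02,
         2.79800981e-03],
       [ 1.15639463e-02,  1.38730267e-01,  9.90262686e-01,
         1.43284798e+00],
       [ 0.00000000e+00,  0.00000000e+00,  0.00000000e+00,
         1.00000000e+00]])}
side {'fx': 458.1017688721961, 'fy': 458.1017688721961, 'cx': 313.13622280009577, 'cy': 201.28731438860223, 'extrinsics': array([[ 0.75309711,  0.35019109, -0.55696583, -0.22362214],
       [-0.65765221,  0.37703325, -0.65218057, -0.83545549],
       [-0.01839319,  0.85744512,  0.51424659,  0.68077206],
       [ 0.        ,  0.        ,  0.        ,  1.        ]])}
{'t': 0.1, 'joint_positions': array([-1.27200651e+00,  2.76528738e-01,  1.50596396e+00, -7.19067815e-06,
        1.36067387e+00, -1.20964859e-01]), 'joint_velocities': array([-0.0011445 , -0.00228217, -0.00349363,  0.00038216,  0.00061724,
        0.00192355]), 'tau': array([ 1.26715004e-03, -4.05456483e+01, -2.37779135e+01,  7.01639894e-02,
        2.99474399e-02, -4.84059990e-05]), 'tcp_pos': array([ 0.23420209, -0.5246165 ,  0.20470991]), 'ee_rot': array([-3.07112186e+00, -6.54195021e-01,  2.30415080e-04]), 'force': array([-0.06868255, -0.37765709, -0.22246836]), 'wrist_torque': array([-0.00114173,  0.05655298,  0.06025997]), 'finger_gap': 0.09383144969686388}
```

View pics/top0.png

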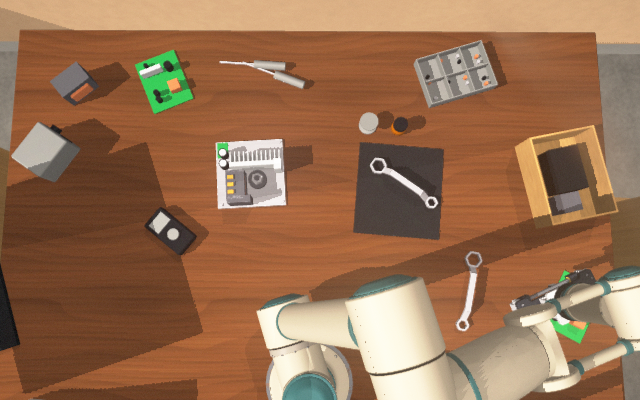

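View pics/side0.png

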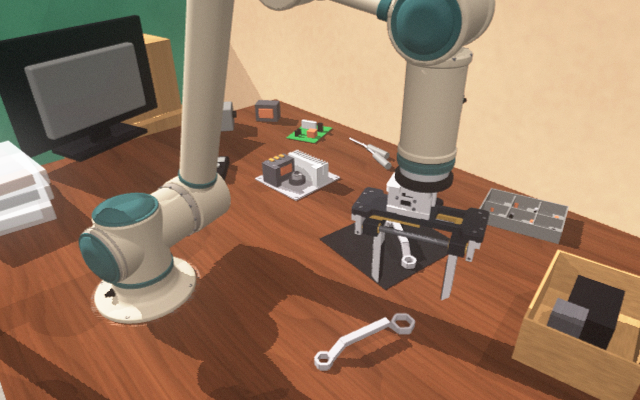

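```bash
cat > h.py <<'E'
import numpy as np,cv2
from plant import manip
from scipy.spatial.transform import Rotation as R
def ray(n,uv,z):
    c=manip.calibration(n);E=c["extrinsics"]
    uv=np.atleast_2d(uv).astype(float)
    d=np.c_[(uv[:,0]-c["cx"])/c["fx"],-(uv[:,1]-c["cy"])/c["fy"],-np.ones(len(uv))]@E[:3,:3].T
    o=E[:3,3]
    return o+d*((z-o[2])/d[:,2])[:,None]
def proj(n,P):
    c=manip.calibration(n);E=c["extrinsics"]
    p=(np.atleast_2d(P)-E[:3,3])@E[:3,:3]
    return np.c_[c["cx"]+c["fx"]*p[:,0]/-p[:,2],c["cy"]-c["fy"]*p[:,1]/-p[:,2]]
def crop(n,img,x0,y0,w,h,s,name):
    c=img[y0:y0+h,x0:x0+w]
    cv2.imwrite(f"pics/{name}.png",cv2.resize(c,None,fx=s,fy=s,interpolation=cv2.INTER_CUBIC))
E
python3 - <<'E'
from h import *
t=cv2.imread("pics/top0.png");s=cv2.imread("pics/side0.png")
crop("top",t,360,145,85,70,9,"wr")
crop("top",t,205,130,90,85,7,"ch")
crop("side",s,245,135,105,70,7,"chs")
E
```

```text
(no output)
```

View pics/wr.png

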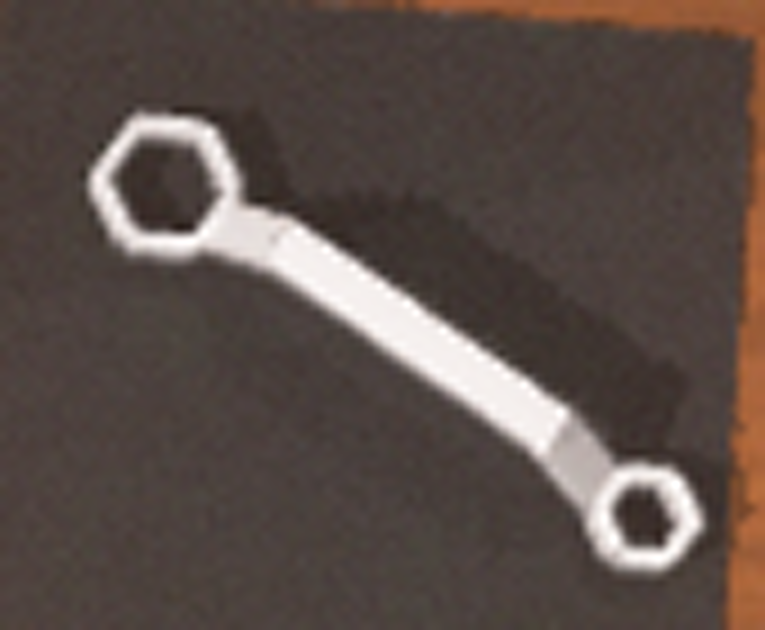

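View pics/ch.png

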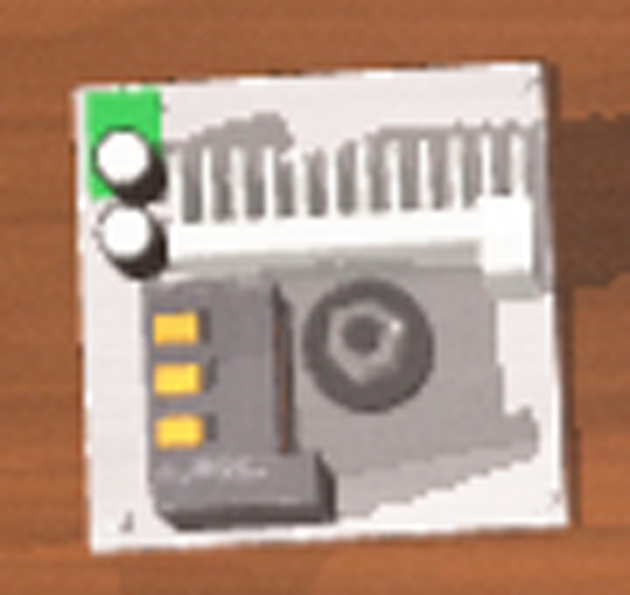

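View pics/chs.png

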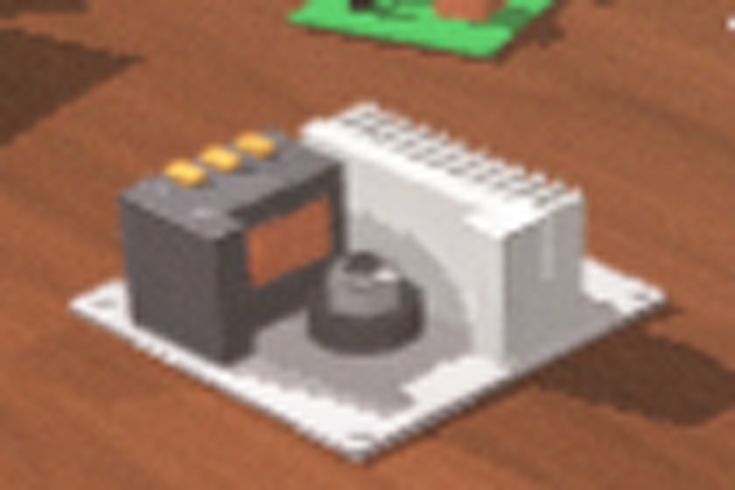

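```bash
python3 - <<'E'
from h import *
t=cv2.imread("pics/top0.png")
def c7(p): return np.array(p)/7.+[205,130]-.43
P=ray("top",c7([(75,88),(543,63),(568,522),(92,550)]),.006);print(P)
for i in range(4):
    d=P[(i+1)%4]-P[i];print(np.linalg.norm(d),np.degrees(np.arctan2(d[1],d[0])))
print(P.mean(0))
g=cv2.cvtColor(t,cv2.COLOR_BGR2GRAY)
c=g[165:193,240:275]
c=np.clip((c.astype(float)-50)*2,0,255).astype(np.uint8)
cv2.imwrite("pics/nut.png",cv2.resize(c,None,fx=20,fy=20,interpolation=cv2.INTER_CUBIC))
s=cv2.imread("pics/side0.png");g=cv2.cvtColor(s,cv2.COLOR_BGR2GRAY)[165:190,285:315]
cv2.imwrite("pics/nuts.png",cv2.resize(g,None,fx=22,fy=22,interpolation=cv2.INTER_CUBIC))
# wrench
m=(t.min(2)>110).astype(np.uint8); m[:, :360]=0;m[:,445:]=0;m[:145]=0;m[215:]=0
n,l,st,ce=cv2.connectedComponentsWithStats(m);print(st)
i=1+np.argmax(st[1:,4]);mm=(l==i).astype(np.uint8)
cs,hh=cv2.findContours(mm,cv2.RETR_CCOMP,cv2.CHAIN_APPROX_NONE)
for k,q in enumerate(cs):
    M=cv2.moments(q); 
    if M["m00"]>5: print(k,M["m00"],hh[0][k][3],M["m10"]/M["m00"],M["m01"]/M["m00"],cv2.minEnclosingCircle(q))
def c9(p): return np.array(p)/9.+[360,145]-.44
r=ray("top",c9([(163,184),(643,517)]),.017);print(r,np.linalg.norm(r[0]-r[1]))
d=r[0]-r[1];print(np.degrees(np.arctan2(d[1],d[0])),r.mean(0))
E
```

```text
[[0.65925756 0.26781895 0.006     ]
 [0.67005747 0.07828355 0.006     ]
 [0.48180136 0.0668611  0.006     ]
 [0.47045349 0.2562206  0.006     ]]
0.1898428386416317 -86.73875763765342
0.1886023184867501 -176.52783061304964
0.18969922309346898 93.42949935186809
0.18915997724282282 3.515296232914599
[0.57039247 0.16729605 0.006     ]
[[     0      0    640    400 255432]
 [   370    157     68     52    568]]
0 611.5 -1 401.9340419732897 180.87380757699646 ((403.5, 183.5), 39.27477264404297)
1 43.5 0 430.93869731800766 202.15708812260533 ((431.1363525390625, 202.13636779785156), 4.289709091186523)
2 103.5 0 377.8969404186795 165.37842190016102 ((377.8333435058594, 165.5), 6.346587181091309)
[[ 0.59137866 -0.19104068  0.017     ]
 [ 0.48652414 -0.33784731  0.017     ]] 0.18040692164147087
54.464224713717954 [ 0.5389514  -0.26444399  0.017     ]
```

View pics/nut.png

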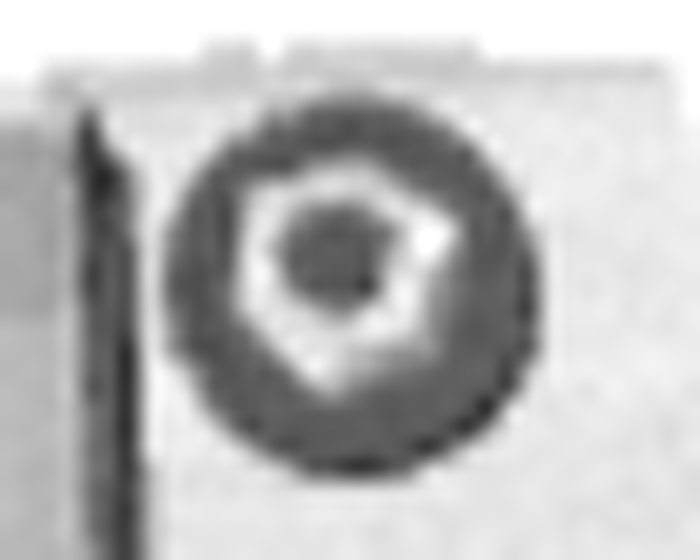

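View pics/nuts.png

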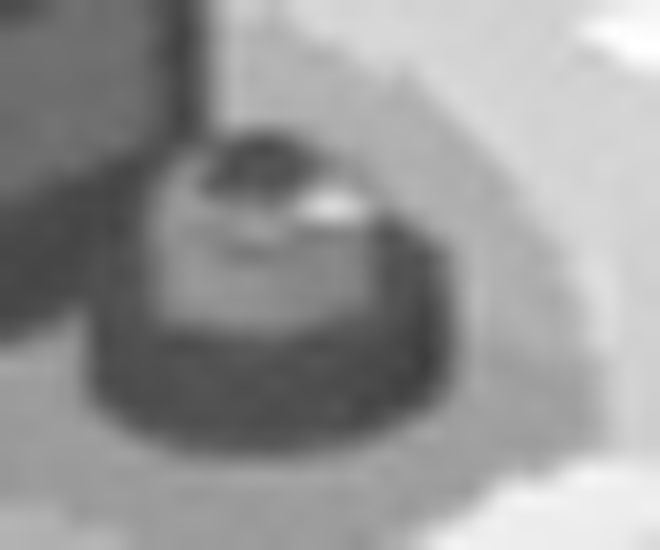

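```bash
python3 - <<'E'
from h import *
t=cv2.imread("pics/top0.png").astype(float).mean(2)
s=4
for z in(.034,.036):
  # rectified patch at height z: 0.25mm/px around guess
  c0=ray("top",[[256.9,178.0]],z)[0]
  print("c0",c0)
  for rep in range(1):
    ang=np.radians(np.arange(0,360,3));rr=np.arange(.008,.024,.0003)
    P=np.stack([c0[0]+rr[None]*np.cos(ang)[:,None],c0[1]+rr[None]*np.sin(ang)[:,None],np.full((len(ang),len(rr)),z)],-1)
    uv=proj("top",P.reshape(-1,3)).astype(np.float32)
    I=cv2.remap(t.astype(np.float32),uv[:,0].reshape(len(ang),-1),uv[:,1].reshape(len(ang),-1),cv2.INTER_CUBIC)
    for th in (85,90,95,100,105,110,115):
        # outermost crossing
        r=np.array([rr[np.where(row>th)[0][ np.where(row>th)[0]<45].max()] if (row[:45]>th).any() else np.nan for row in I])
        ok=~np.isnan(r)
        A=np.c_[np.ones(ok.sum()),np.cos(ang[ok]),np.sin(ang[ok]),np.cos(2*ang[ok]),np.sin(2*ang[ok]),np.cos(6*ang[ok]),np.sin(6*ang[ok])]
        k=np.linalg.lstsq(A,r[ok],rcond=None)[0]
        ph=np.degrees(np.arctan2(k[6],k[5]))/6
        print(th,(k*1000).round(2),"vertex",round(ph%60,1),"flat",round((ph+30)%60,1))
E
```

```text
c0 [0.55072094 0.14550454 0.034     ]
85 [21.2 -0.  -0.  -0.  -0.  -0.   0. ] vertex 30.0 flat 0.0
90 [ 2.114e+01  3.000e-02 -1.100e-01  1.000e-01  5.000e-02  2.000e-02
  6.000e-02] vertex 12.4 flat 42.4
95 [20.38 -0.15 -0.39  0.6   0.31 -0.22  0.06] vertex 27.4 flat 57.4
100 [17.72 -0.45  0.32  0.54  0.44  0.28 -0.51] vertex 49.8 flat 19.8
105 [16.84 -0.52  0.34  0.32  0.17  0.55 -0.66] vertex 51.7 flat 21.7
110 [16.34 -0.42  0.51  0.31  0.1   0.53 -0.69] vertex 51.3 flat 21.3
115 [ 1.588e+01 -3.200e-01  6.800e-01  2.900e-01 -1.000e-02  5.100e-01
 -6.900e-01] vertex 51.1 flat 21.1
c0 [0.5503466 0.1453005 0.036    ]
85 [21.2 -0.  -0.  -0.  -0.  -0.   0. ] vertex 30.0 flat 0.0
90 [21.15  0.03 -0.1   0.08  0.05  0.    0.06] vertex 14.7 flat 44.7
95 [20.37 -0.15 -0.39  0.61  0.31 -0.23  0.07] vertex 27.3 flat 57.3
100 [17.69 -0.44  0.3   0.54  0.44  0.3  -0.52] vertex 50.0 flat 20.0
105 [16.82 -0.53  0.34  0.32  0.16  0.54 -0.67] vertex 51.5 flat 21.5
110 [16.31 -0.42  0.52  0.3   0.09  0.55 -0.67] vertex 51.5 flat 21.5
115 [ 1.587e+01 -3.200e-01  6.800e-01  2.900e-01 -1.000e-02  5.100e-01
 -6.800e-01] vertex 51.1 flat 21.1
```

```bash
python3 - <<'E'
from h import *
f=lambda p,s,o: np.array(p)/s+o-.5+.5/s
print("stud",ray("top",f((335,255),20.,[240,165]),.040), ray("side",f((258,165),22.,[285,165]),.040))
# spacer far edge points top view z=20
c=ray("top",f([(352,92),(215,150),(165,270),(490,150)],20.,[240,165]),.020)
print(c)
from scipy.optimize import least_squares
print(least_squares(lambda q:np.hypot(c[:,0]-q[0],c[:,1]-q[1])-.026,[.55,.145]).x)
# side view: left/right extents
q=ray("side",f([(85,300),(455,300)],22.,[285,165]),.020);print("side mid",q.mean(0),np.linalg.norm(q[0]-q[1]))
# heat sink face top edge z=70: front lip; transformer face
a=3.35*np.pi/180;ax=np.array([np.cos(a),np.sin(a)]);ay=np.array([-np.sin(a),np.cos(a)])
g=lambda p:ray("top",np.array(p)/7.+[205,130]-.43,.07)[:,:2]
p=g([(172,272),(480,262)]);print("hs face",p@ax-.029)
p=g([(278,290),(285,450)]);print("tr face top",p@ay-.031)
n=np.array([.550,.1455]);print(n@ax,n@ay)
E
```

```text
stud [[0.55161959 0.14663609 0.04      ]] [[0.54673598 0.14290743 0.04      ]]
[[0.57852581 0.14666996 0.02      ]
 [0.57025939 0.1656351  0.02      ]
 [0.55324234 0.17231061 0.02      ]
 [0.57030735 0.1273218  0.02      ]]
[0.55261112 0.14638968]
side mid [0.54599846 0.1405748  0.02      ] 0.051692875724560945
hs face [0.55278797 0.54994999]
tr face top [0.11181199 0.11167301]
0.557562486190897 0.11311199756270733
```

```bash
cat >> h.py <<'E'
def st(): 
    s=manip.read_state();M=R.from_rotvec(s["ee_rot"]).as_matrix();return s,M
def show():
    s,M=st();yaw=np.degrees(np.arctan2(M[1,0],M[0,0]))
    print("t%.2f"%s["t"],"tcp",(s["tcp_pos"]*1000).round(1),"yaw %.2f"%yaw,"tilt",np.degrees(M[:2,2]).round(2),"F",s["force"].round(1),"T",s["wrist_torque"].round(2),"gap %.1f"%(s["finger_gap"]*1000),"q",np.degrees(s["joint_positions"]).round(0))
def to(p,yaw):
    s,M=st();y0=np.degrees(np.arctan2(M[1,0],M[0,0]))
    dw=-(yaw-y0); dw=(dw+180)%360-180
    Mt=M@R.from_rotvec([0,0,np.radians(dw)]).as_matrix()
    d=np.array(p)-s["tcp_pos"]
    print("wz %.2f"%dw,"shift before-turn",(M.T@d*1000).round(1),"after-turn",(Mt.T@d*1000).round(1),"tilt fix deg",np.degrees(R.from_matrix(Mt.T@(R.from_euler('z',yaw,degrees=True).as_matrix()@np.diag([1,-1,-1.]))).as_rotvec()).round(2))
E
python3 - <<'E'
from h import *
show();to([.539,-.2644,.11],54.46)
E
```

```text
t0.10 tcp [ 234.2 -524.6  204.7] yaw 24.05 tilt [-0.03  0.09] F [-0.1 -0.4 -0.2] T [-0.    0.06  0.06] gap 93.8 q [-73.  16.  86.  -0.  78.  -7.]
wz -30.41 shift before-turn [ 384.4 -113.3   95. ] after-turn [388.8  96.9  95. ] tilt fix deg [-0.07 -0.05  0.  ]
```

Call:
{"name": "move_arm", "arguments": {
  "moves": [
    [[0,0,-10,0,0,0,0.6],[0,0,-10,40,0,0,0.6],[0,0,-10.4,0,0,0,0.6]]
  ]
}}

```text
t: 0.48
tcp_pos: [0.2689, -0.501, 0.205]
ee_rot: [-2.787, -1.448, -0.002]
force: [-0.2, 0.1, -0.0]
finger_gap: 0.0672
```

```bash
python3 - <<'E'
from h import *
show();to([.539,-.2644,.11],54.46)
E
```

```text
t0.47 tcp [ 268.9 -501.   205. ] yaw 54.91 tilt [0.03 0.1 ] F [-0.2  0.1 -0. ] T [-0.02  0.   -0.03] gap 67.2 q [-69.  15.  87.   0.  78. -34.]
wz 0.45 shift before-turn [348.7  85.   95.6] after-turn [349.3  82.3  95.6] tilt fix deg [-0.04 -0.1   0.  ]
```

Call:
{"name": "move_arm", "arguments": {
  "moves": [
    [[0,0,0,50,12,10,0.5],[0,0,0,50,12,10,0.5],[0,0,0,50,12,10,0.5],[0,0,0,50,12,10,0.5],[0,0,0,50,12,15,0.5],[0,0,0,50,12,20,0.5],[0,0,0.4,48,11,20,0.5],[0,0,0,0,0,0,0.5],[0,0,0,0,0,0,0.5]]
  ]
}}

```text
t: 1.6
tcp_pos: [0.5369, -0.2679, 0.1102]
ee_rot: [-2.798, -1.428, 0.002]
force: [-0.4, -1.3, 0.7]
finger_gap: 0.0472
```

```bash
python3 - <<'E'
from h import *
show();to([.539,-.2644,.016],54.46)
t=manip.snapshot("top");s=manip.snapshot("side")
cv2.imwrite("pics/t1.png",t);cv2.imwrite("pics/s1.png",s)
crop("s",s,330,180,130,110,6,"s1c")
E
```

```text
t1.60 tcp [ 536.9 -267.9  110.2] yaw 54.10 tilt [-0.07 -0.01] F [-0.4 -1.3  0.7] T [0.01 0.01 0.02] gap 47.2 q [-33.  22.  91.  -0.  67.   3.]
wz -0.36 shift before-turn [ 4.2 -0.3 94.2] after-turn [ 4.2 -0.3 94.2] tilt fix deg [-0.05  0.05 -0.  ]
```

View pics/s1c.png

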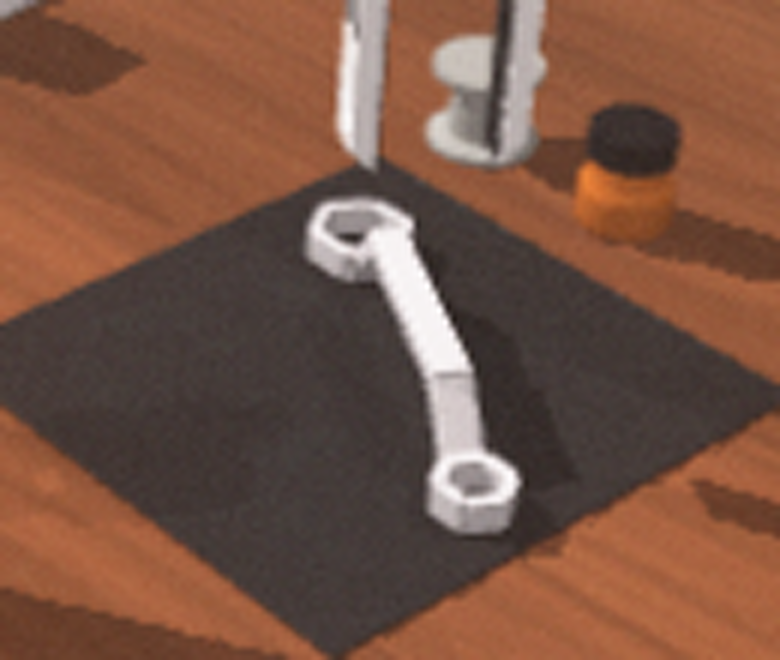

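The look-alikes are the mat wrench (top view, px 378,165 to 431,202) and the bench wrench (px 473,260 to 463,325). The mat one is farther left and matches the description, so I'll take it. The crop shows it clearly between and below the fingers.

```bash
python3 - <<'E'
from h import *
p=np.array([(358,220),(474,478)])/6+[330,180]-.42
print(ray("side",p,.017))
E
```

```text
[[ 0.59273253 -0.18957499  0.017     ]
 [ 0.48570463 -0.34023652  0.017     ]]
```

Call:
{"name": "move_arm", "arguments": {
  "moves": [
    [[0,0,-0.4,4,0,25,0.4],[0,0,0,0,0,25,0.4],[0,0,0,0,0,25,0.4],[0,0,0,0,0,12,0.4],[0,0,0,0,0,7,0.4],[0,0,0,0,0,0,0.4]]
  ]
}}

```text
t: 2.45
tcp_pos: [0.5397, -0.2651, 0.0168]
ee_rot: [2.794, 1.436, 0.0]
force: [-0.1, 0.8, 0.9]
finger_gap: 0.0372
```

```bash
python3 - <<'E'
from h import *
show();to([.539,-.2644,.016],54.46)
s=manip.snapshot("side");crop("s",s,330,160,130,110,6,"s2c")
t=manip.snapshot("top");crop("s",t,360,145,90,80,8,"t2c")
E
```

```text
t2.45 tcp [ 539.7 -265.1   16.8] yaw 54.42 tilt [ 0.02 -0.02] F [-0.1  0.8  0.9] T [-0.02 -0.06 -0.03] gap 37.2 q [-33.  27.  98.  -0.  55.   3.]
wz -0.04 shift before-turn [ 0.1 -1.   0.8] after-turn [ 0.1 -1.   0.8] tilt fix deg [0.03 0.   0.  ]
```

View pics/s2c.png

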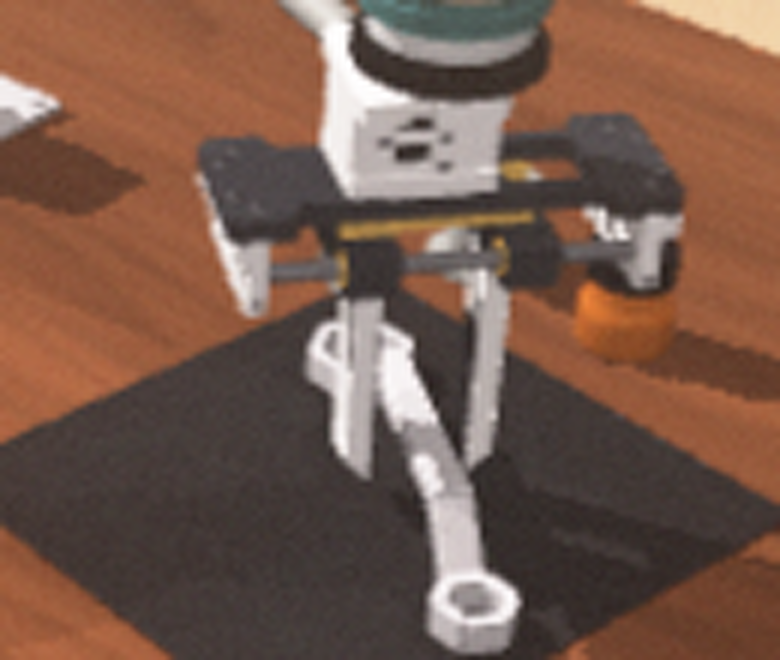

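Call:
{"name": "move_arm", "arguments": {
  "moves": [
    [[0,0,0,0,-0.5,0.8,0.1],[0,0,0,0,0,0,0],[0,0,0,0,0,0,0],[0,0,0,0,0,0,0],[0,0,0,0,0,0,0]]
  ],
  "squeeze": 45
}}

```text
t: 3.18
tcp_pos: [0.5402, -0.2648, 0.0161]
ee_rot: [2.792, 1.436, 0.002]
force: [1.9, -1.5, 2.5]
finger_gap: 0.0154
```

Call:
{"name": "move_arm", "arguments": {
  "moves": [
    [[0,0,0,0,0,-10,0],[0,0,0,0,0,-25,0],[0,0,0,0,0,-30,0],[0,0,0,0,0,-30,0],[0,0,0,0,0,0,0],[0,0,0,0,0,0,0]]
  ]
}}

```text
t: 3.92
tcp_pos: [0.538, -0.2635, 0.1093]
ee_rot: [-2.791, -1.436, 0.003]
force: [0.8, 0.3, -4.4]
finger_gap: 0.0154
```

```bash
python3 - <<'E'
from h import *
show()
s=manip.snapshot("side");cv2.imwrite("pics/s3.png",s);crop("s",s,330,130,130,110,6,"s3c")
t=manip.snapshot("top");crop("s",t,350,130,100,90,8,"t3c")
n=np.array([.551,.146]);a=np.radians(81)
to([*(n-.09*np.array([np.cos(a),np.sin(a)])),.111],81)
E
```

```text
t3.92 tcp [ 538.  -263.5  109.3] yaw 54.45 tilt [-0.16  0.1 ] F [ 0.8  0.3 -4.4] T [-0.02 -0.03  0.01] gap 15.4 q [-33.  22.  92.  -0.  67.   3.]
wz -26.55 shift before-turn [ 260.2 -187.2   -1.5] after-turn [316.4 -51.1  -1.5] tilt fix deg [-0.21 -0.09 -0.  ]
```

View pics/s3c.png

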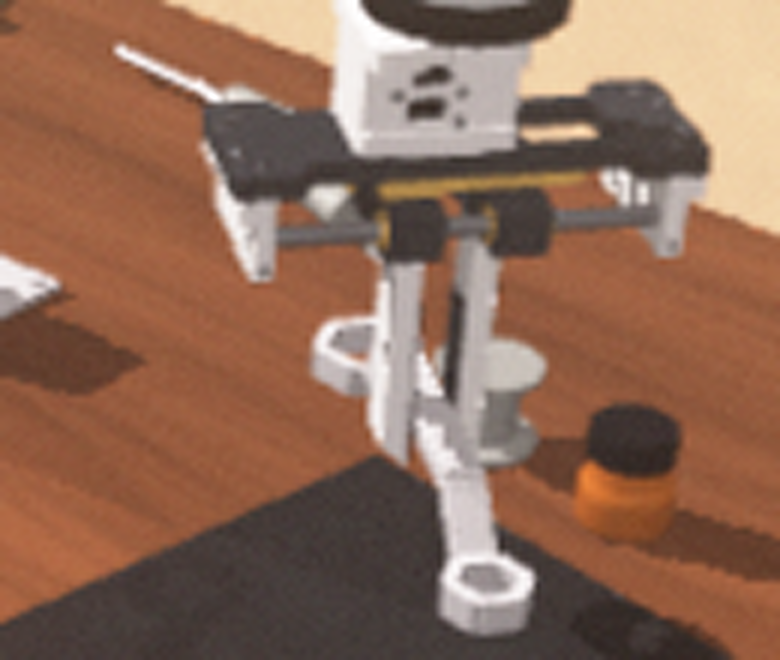

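View pics/t3c.png

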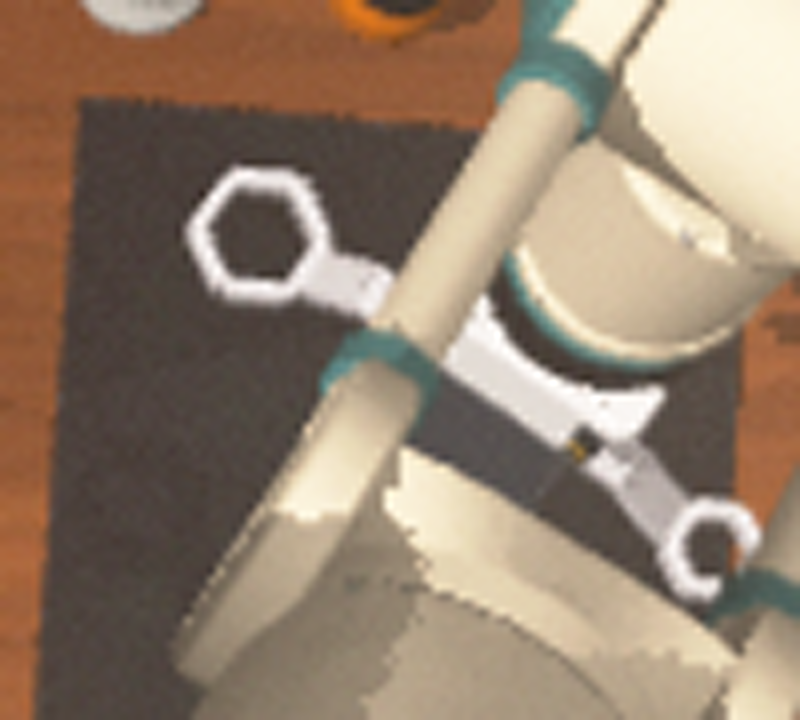

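```bash
python3 - <<'E'
from h import *
s,M=st();p=s["tcp_pos"]+.09*M[:,0]*[1,1,0]+[0,0,.001]
obs=np.array([258,235])/8+[350,130]-.44
print(p,ray("top",obs,p[2]))
obs=np.array([[365,345],[487,577]])/6+[330,130]-.42
print(ray("side",obs,p[2]), s["tcp_pos"]-.09*M[:,0]*[1,1,0])
E
```

```text
[ 0.59022944 -0.1901975   0.10978078] [[ 0.58785081 -0.18953234  0.10978078]]
[[ 0.58484843 -0.19212134  0.10978078]
 [ 0.48384057 -0.33739117  0.10978078]] [ 0.4855808  -0.3366511   0.10878078]
```

Call:
{"name": "move_arm", "arguments": {
  "moves": [
    [[0,0,-9,0,0,0,0],[0,0,-9,0,0,0,0],[0,0,-8.5,0,0,0,0],[0,0,0,40,-6,0,0],[0,0,0,55,-9,0,0],[0,0,0,60,-10,0,0],[0,0,0,60,-10,0,0],[0,0,0,55,-9,0,0],[0,0,0,40,-6,0,0],[0,0,0,6,-1,0,0]]
  ]
}}

```text
t: 5.28
tcp_pos: [0.5373, 0.0583, 0.1094]
ee_rot: [-2.384, -2.042, 0.003]
force: [-0.2, -0.7, -3.2]
finger_gap: 0.0156
```

Call:
{"name": "move_arm", "arguments": {
  "moves": [
    [[0,0,0,0,0,0,0],[0,0,0,0,0,0,0]]
  ]
}}

```text
t: 5.52
tcp_pos: [0.5385, 0.0546, 0.1102]
ee_rot: [2.391, 2.038, -0.002]
force: [0.1, -0.2, -3.2]
finger_gap: 0.0157
```

```bash
python3 - <<'E'
from h import *
show()
s=manip.snapshot("side");cv2.imwrite("pics/s4.png",s);crop("s",s,240,80,130,110,6,"s4c")
t=manip.snapshot("top");crop("s",t,205,130,100,90,8,"t4c")
n=np.array([.551,.146]);a=np.radians(81)
to([*(n-.09*np.array([np.cos(a),np.sin(a)])),.111],81)
E
```

```text
t5.53 tcp [538.5  54.6 110.2] yaw 80.89 tilt [-0.05 -0.04] F [ 0.1 -0.2 -3.2] T [-0.04 -0.08 -0.04] gap 15.7 q [-2. 17. 99. -0. 64.  8.]
wz -0.15 shift before-turn [ 2.3 -2.1 -0.6] after-turn [ 2.3 -2.1 -0.6] tilt fix deg [-0.02  0.03 -0.  ]
```

View pics/s4c.png

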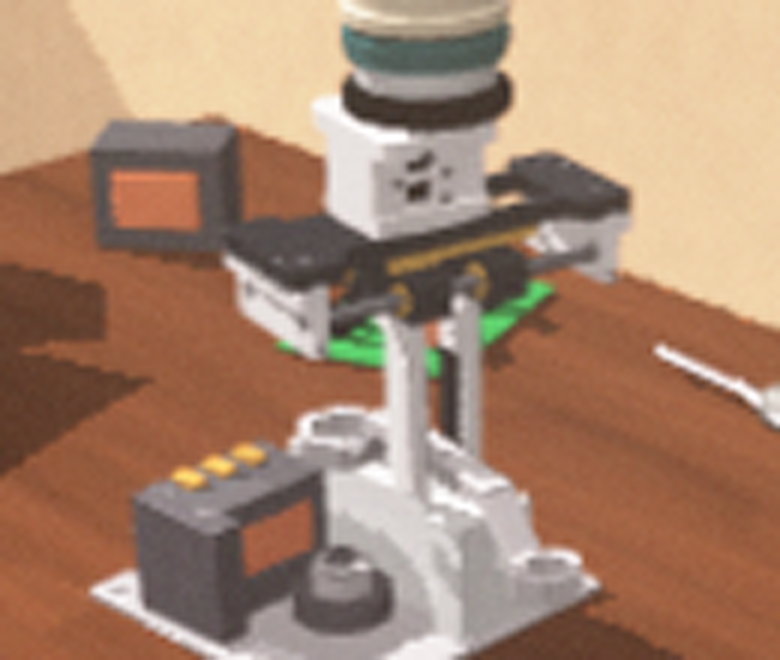

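View pics/t4c.png

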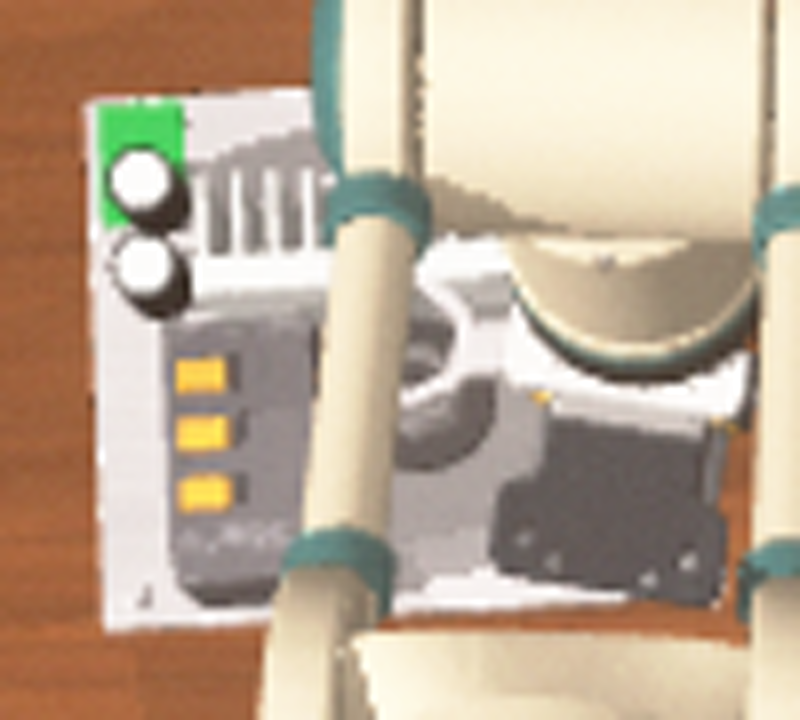

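Call:
{"name": "move_arm", "arguments": {
  "moves": [
    [[0,0,0,2.3,-2,0,0],[0,0,0,0,0,15,0],[0,0,0,0,0,20,0],[0,0,0,0,0,10,0],[0,0,0,0,0,3,0],[0,0,0,0,0,0,0],[0,0,0,0,0,0,0]]
  ]
}}

```text
t: 6.5
tcp_pos: [0.5376, 0.0584, 0.0632]
ee_rot: [2.389, 2.039, 0.001]
force: [-0.8, 0.4, -3.4]
finger_gap: 0.0157
```

```bash
python3 - <<'E'
from h import *
show()
s=manip.snapshot("side");cv2.imwrite("pics/s5.png",s);crop("s",s,270,135,70,60,11,"s5c")
t=manip.snapshot("top");cv2.imwrite("pics/t5.png",t);crop("s",t,235,155,60,50,12,"t5c")
n=np.array([.551,.146]);a=np.radians(81)
to([*(n-.09*np.array([np.cos(a),np.sin(a)])),.062],81)
E
```

```text
t6.50 tcp [537.6  58.4  63.2] yaw 80.96 tilt [ 0.08 -0.01] F [-0.8  0.4 -3.4] T [-0.05 -0.08 -0.04] gap 15.7 q [ -1.  20. 103.  -0.  58.   8.]
wz -0.04 shift before-turn [-1.3 -0.3  1.2] after-turn [-1.3 -0.3  1.2] tilt fix deg [ 0.07 -0.   -0.  ]
```

View pics/s5c.png

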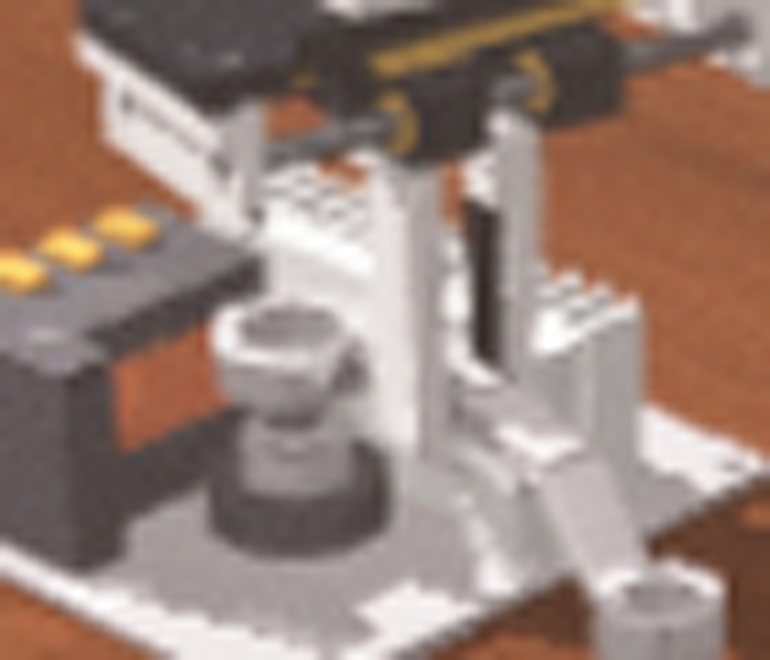

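View pics/t5c.png

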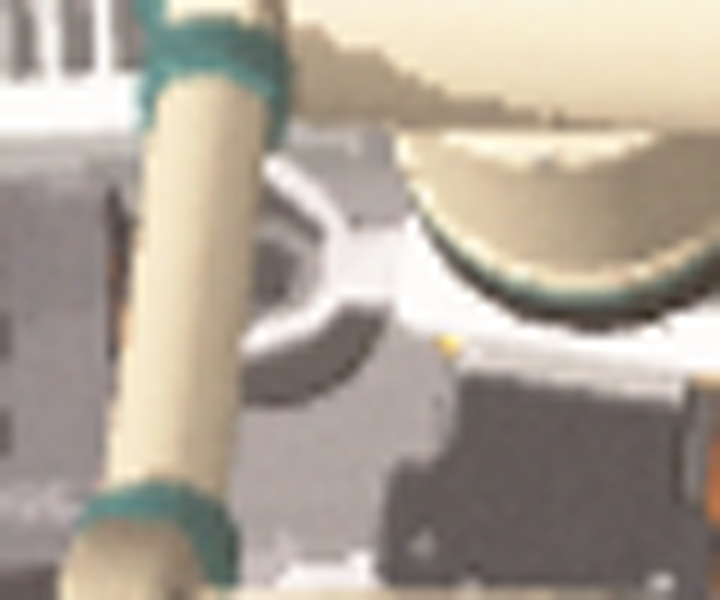

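```bash
python3 - <<'E'
from h import *
s,M=st();x=M[:,0]*[1,1,0];y=np.cross([0,0,1],x)
b=s["tcp_pos"]+.09*x+[0,0,.001]
print("ring ctr",b)
T=lambda P:((proj("top",P)-[235,155]+.46)*12).round(0)
S=lambda P:((proj("side",P)-[270,135]+.45)*11).round(0)
h=[b+.016/np.cos(np.pi/6)*(np.cos(a)*x+np.sin(a)*y) for a in np.radians(np.arange(30,390,60))]
print("hole verts top",T(h).tolist());print("side",S(h).tolist(), S(b))
n=np.array([.551,.146,0])
print("axis side",S([n+[0,0,z] for z in(.02,.036,.064)]).tolist())
print("axis top",T([n+[0,0,z] for z in(.02,.04,.064)]).tolist(), T(b))
print("per mm side x,y,z",S([b,b+[.001,0,0],b+[0,.001,0]]), T([b,b+[.01,0,0],b+[0,.01,0]]))
E
```

```text
ring ctr [0.55160375 0.14725756 0.06419719]
hole verts top [[170.0, 282.0], [233.0, 333.0], [310.0, 304.0], [324.0, 224.0], [261.0, 173.0], [184.0, 202.0]]
side [[236.0, 310.0], [236.0, 340.0], [294.0, 353.0], [353.0, 336.0], [352.0, 307.0], [294.0, 294.0]] [[294. 323.]]
axis side [[301.0, 467.0], [299.0, 416.0], [295.0, 326.0]]
axis top [[272.0, 291.0], [264.0, 275.0], [253.0, 256.0]] [[247. 253.]]
per mm side x,y,z [[294. 323.]
 [297. 322.]
 [292. 322.]] [[247. 253.]
 [248. 209.]
 [203. 253.]]
```

Call:
{"name": "move_arm", "arguments": {
  "moves": [
    [[0,0,0,-1.5,0,5,0],[0,0,0,0,0,6,0],[0,0,0,0,0,3,0],[0,0,0,0,0,0,0]]
  ]
}}

```text
t: 7.1
tcp_pos: [0.5365, 0.0569, 0.0482]
ee_rot: [-2.389, -2.039, 0.001]
force: [1.0, -0.0, -3.6]
finger_gap: 0.0156
```

```bash
python3 - <<'E'
from h import *
show()
n=np.array([.551,.146]);a=np.radians(81)
to([*(n-.09*np.array([np.cos(a),np.sin(a)])),.033],81)
E
```

```text
t7.10 tcp [536.5  56.9  48.2] yaw 80.95 tilt [-0.05 -0.  ] F [ 1.  -0.  -3.6] T [-0.01 -0.04 -0.02] gap 15.6 q [ -1.  21. 104.  -0.  56.   8.]
wz -0.05 shift before-turn [ 0.3  0.4 15.2] after-turn [ 0.3  0.4 15.2] tilt fix deg [-0.05  0.01 -0.  ]
```

Call:
{"name": "move_arm", "arguments": {
  "moves": [
    [[0,0,0,0,0,2,0],[0,0,0,0,0,2,0],[0,0,0,0,0,0,0]]
  ]
}}

```text
t: 7.48
tcp_pos: [0.537, 0.0571, 0.0447]
ee_rot: [-2.39, -2.039, -0.001]
force: [0.4, 1.0, -2.1]
finger_gap: 0.0157
```

```bash
python3 - <<'E'
from h import *
show()
E
```

```text
t7.47 tcp [537.   57.1  44.7] yaw 80.94 tilt [0.03 0.02] F [ 0.4  1.  -2.1] T [ 0.22 -0.09  0.04] gap 15.7 q [ -1.  21. 104.   0.  55.   8.]
```

Call:
{"name": "move_arm", "arguments": {
  "moves": [
    [[0,0,0,0,0,2,0],[0,0,0,0,0,1,0],[0,0,0,0,0,0,0]]
  ]
}}

```text
t: 7.85
tcp_pos: [0.537, 0.0575, 0.0416]
ee_rot: [-2.39, -2.038, -0.002]
force: [0.2, 4.1, -3.8]
finger_gap: 0.0154
```

```bash
python3 - <<'E'
from h import *
show()
s=manip.snapshot("side");crop("s",s,270,135,70,60,11,"s6c")
E
```

```text
t7.85 tcp [537.   57.5  41.6] yaw 80.92 tilt [0.03 0.06] F [ 0.2  4.1 -3.8] T [ 0.75 -0.27 -0.01] gap 15.4 q [ -1.  21. 104.   0.  55.   8.]
```

View pics/s6c.png

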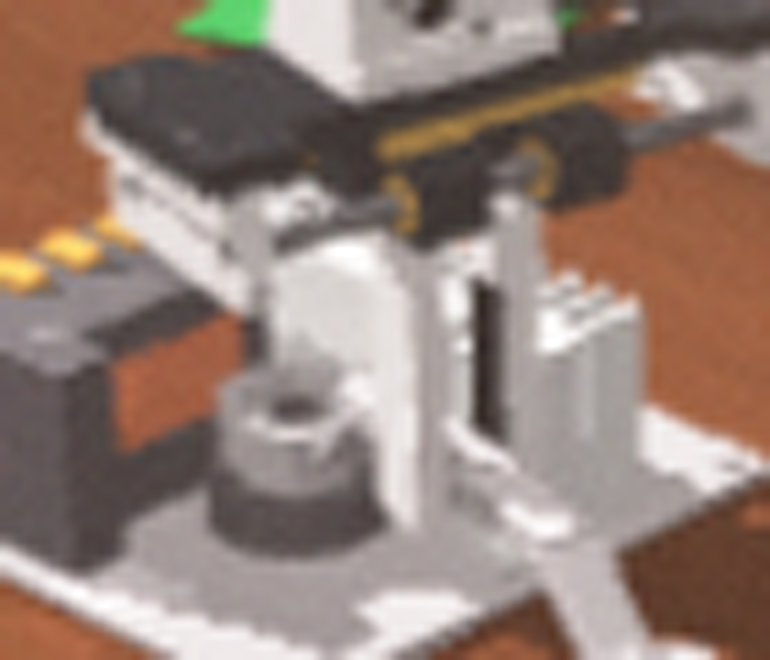

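Call:
{"name": "move_arm", "arguments": {
  "moves": [
    [[0,0,0,1,0,0,0],[0,0,0,0.5,0,2,0],[0,0,0,0,0,2,0],[0,0,0,0,0,0,0]]
  ]
}}

```text
t: 8.4
tcp_pos: [0.5368, 0.058, 0.0374]
ee_rot: [2.389, 2.039, -0.001]
force: [0.5, -0.2, -3.6]
finger_gap: 0.0153
```

```bash
python3 - <<'E'
from h import *
show()
E
```

```text
t8.40 tcp [536.8  58.   37.4] yaw 80.96 tilt [-0.03 -0.04] F [ 0.5 -0.2 -3.6] T [ 0.04 -0.12 -0.02] gap 15.3 q [ -1.  21. 104.  -0.  54.   8.]
```

Call:
{"name": "move_arm", "arguments": {
  "moves": [
    [[0,0,0,0,0,2,0],[0,0,0,0,0,1.5,0],[0,0,0,0,0,1,0],[0,0,0,0,0,0,0]]
  ]
}}

```text
t: 8.9
tcp_pos: [0.5369, 0.0583, 0.0331]
ee_rot: [2.39, 2.039, -0.0]
force: [0.0, -0.6, -1.8]
finger_gap: 0.0157
```

```bash
python3 - <<'E'
from h import *
show()
s=manip.snapshot("side");crop("s",s,270,135,70,60,11,"s7c")
E
```

```text
t8.90 tcp [536.9  58.3  33.1] yaw 80.96 tilt [-0.01 -0.01] F [ 0.  -0.6 -1.8] T [-0.06 -0.05  0.07] gap 15.7 q [ -1.  22. 105.  -0.  54.   8.]
```

View pics/s7c.png

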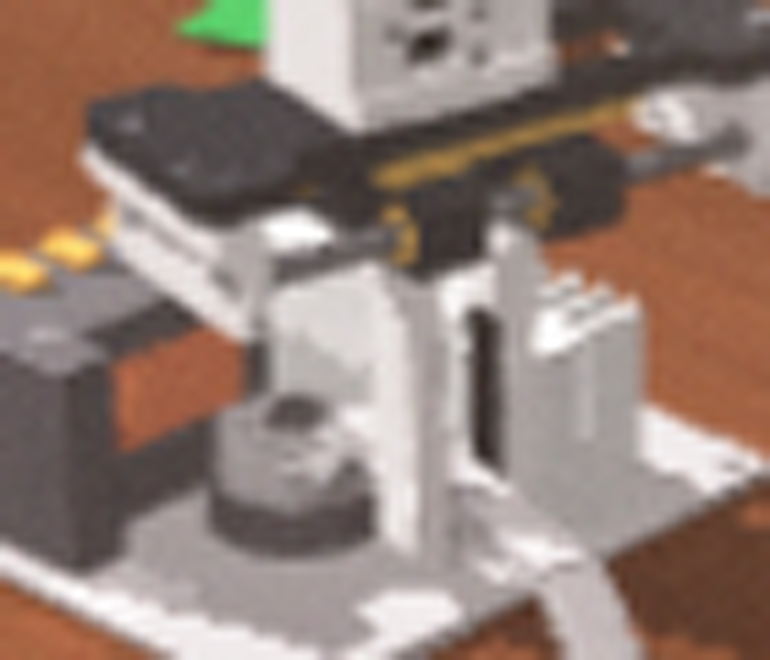

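Call:
{"name": "move_arm", "arguments": {
  "moves": [
    [[0,0,3,0.1,-4.7,0,0],[0,0,3,0.1,-4.7,0,0],[0,0,3,0.1,-4.7,0,0],[0,0,3,0.1,-4.7,0,0],[0,0,3,0.1,-4.7,0,0],[0,0,0,0,0,0,0]]
  ]
}}

```text
t: 9.7
tcp_pos: [0.5156, 0.0654, 0.0335]
ee_rot: [2.634, 1.71, 0.004]
force: [1.9, 2.5, -4.7]
finger_gap: 0.0154
```

```bash
cat >> h.py <<'E'
def ring():
    s,M=st();x=M[:,0]*[1,1,0];c=s["tcp_pos"]+.09*x
    F=M.T@s["force"]; print("centre",(c*1000).round(1),"F in tool",F.round(1))
E
python3 - <<'E'
from h import *
show();ring()
E
```

```text
t9.70 tcp [515.6  65.4  33.5] yaw 65.98 tilt [0.15 0.03] F [ 1.9  2.5 -4.7] T [ 0.26 -0.48 -0.07] gap 15.4 q [ -0.  20. 107.   0.  52.  24.]
centre [552.2 147.6  33.5] F in tool [3.  0.7 4.7]
```

Call:
{"name": "move_arm", "arguments": {
  "moves": [
    [[0,0,3,0.5,-4.7,0,0],[0,0,3,0.3,-4.7,0,0],[0,0,3,0.1,-4.7,0,0],[0,0,3,0.1,-4.7,0,0],[0,0,3,0.1,-4.7,0,0],[0,0,0,0,0,0,0]]
  ]
}}

```text
t: 10.45
tcp_pos: [0.4961, 0.0775, 0.0335]
ee_rot: [2.834, 1.353, 0.003]
force: [2.3, 0.4, -3.6]
finger_gap: 0.0158
```

```bash
python3 - <<'E'
from h import *
show();ring()
t=manip.snapshot("top");crop("s",t,235,140,70,60,11,"t8c")
E
```

```text
t10.45 tcp [496.1  77.5  33.5] yaw 51.03 tilt [ 0.15 -0.02] F [ 2.3  0.4 -3.6] T [-0.1  -0.56 -0.11] gap 15.8 q [  1.  19. 110.  -0.  51.  40.]
centre [552.7 147.5  33.5] F in tool [1.8 1.5 3.7]
```

View pics/t8c.png

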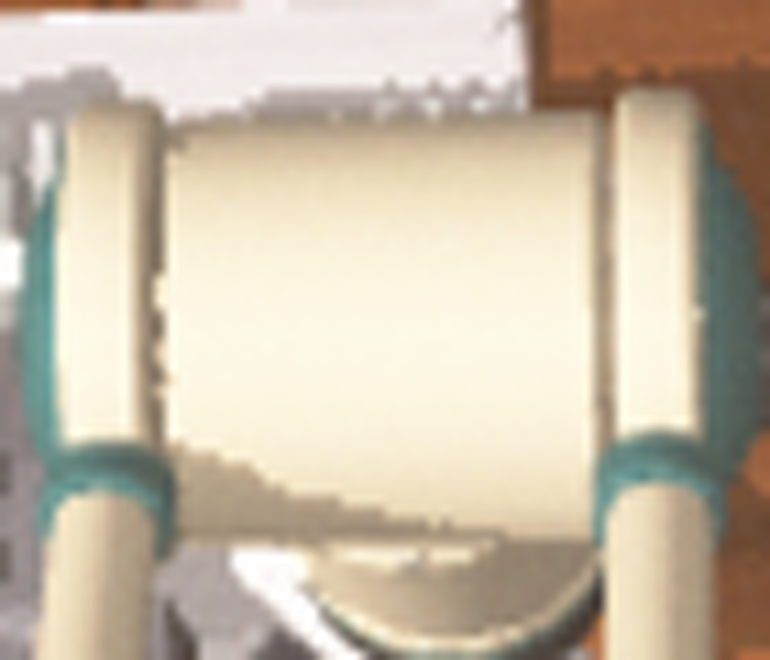

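```bash
python3 - <<'E'
from h import *
for k in range(3):
    s=manip.snapshot("side");show();ring()
crop("s",s,255,130,80,65,10,"s8c")
E
```

```text
t10.55 tcp [496.   77.5  33.5] yaw 51.01 tilt [ 0.13 -0.01] F [ 3.3  0.2 -3.3] T [-0.08 -0.72 -0.02] gap 15.3 q [  1.  19. 110.  -0.  51.  40.]
centre [552.6 147.5  33.5] F in tool [2.2 2.4 3.3]
t10.60 tcp [496.   77.5  33.4] yaw 50.99 tilt [ 0.12 -0.  ] F [ 3.5 -0.3 -4.3] T [-0.09 -0.7  -0.09] gap 15.6 q [  1.  19. 110.  -0.  51.  40.]
centre [552.6 147.5  33.4] F in tool [2.  2.9 4.3]
t10.65 tcp [495.9  77.5  33.4] yaw 50.98 tilt [ 0.12 -0.  ] F [ 3.2  0.2 -3.7] T [-0.05 -0.77 -0.09] gap 15.8 q [  1.  19. 110.  -0.  51.  40.]
centre [552.6 147.4  33.4] F in tool [2.2 2.3 3.7]
```

View pics/s8c.png

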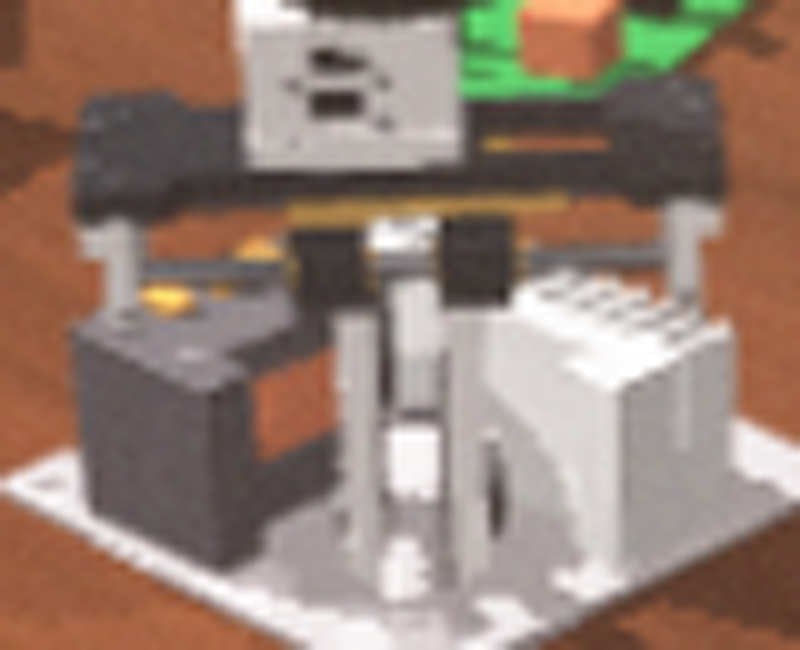

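Call:
{"name": "move_arm", "arguments": {
  "moves": [
    [[0,0,3,0.4,-4.7,0,0],[0,0,4,0.2,-6.3,0,0],[0,0,4,0.2,-6.3,0,0],[0,0,4,0.2,-6.3,0,0],[0,0,4,0.2,-6.3,0,0],[0,0,3,0.1,-4.7,0,0],[0,0,0,0,0,0,0]]
  ]
}}

```text
t: 11.52
tcp_pos: [0.4744, 0.1037, 0.0335]
ee_rot: [3.04, 0.786, 0.005]
force: [5.9, -1.0, -4.1]
finger_gap: 0.0156
```

```bash
python3 - <<'E'
from h import *
show();ring()
E
```

```text
t11.53 tcp [474.4 103.7  33.5] yaw 28.99 tilt [ 0.19 -0.06] F [ 5.9 -1.  -4.1] T [-0.34 -0.87 -0.23] gap 15.6 q [  4.  18. 112.  -0.  51.  65.]
centre [553.2 147.3  33.5] F in tool [4.7 3.7 4.1]
```

Call:
{"name": "move_arm", "arguments": {
  "moves": [
    [[0,0,3,0.6,-4.7,0,0],[0,0,3,0.6,-4.7,0,0],[0,0,3,0.3,-4.7,0,0],[0,0,3,0.2,-4.7,0,0],[0,0,3,0.2,-4.7,0,0],[0,0,3,0.2,-4.7,0,0],[0,0,0,0,0,0,0]]
  ]
}}

```text
t: 12.4
tcp_pos: [0.4653, 0.1298, 0.0333]
ee_rot: [3.124, 0.301, 0.002]
force: [4.1, -3.6, -3.8]
finger_gap: 0.0156
```

```bash
python3 - <<'E'
from h import *
show();ring()
s=manip.snapshot("side");cv2.imwrite("pics/s9.png",s);crop("s",s,255,130,80,65,10,"s9c")
t=manip.snapshot("top");crop("s",t,205,130,90,85,8,"t9c")
E
```

```text
t12.40 tcp [465.3 129.8  33.3] yaw 11.02 tilt [ 0.09 -0.15] F [ 4.1 -3.6 -3.8] T [-0.86 -0.66 -0.36] gap 15.6 q [  7.  18. 112.  -0.  51.  87.]
centre [553.6 147.   33.3] F in tool [3.3 4.3 3.8]
```

View pics/s9c.png

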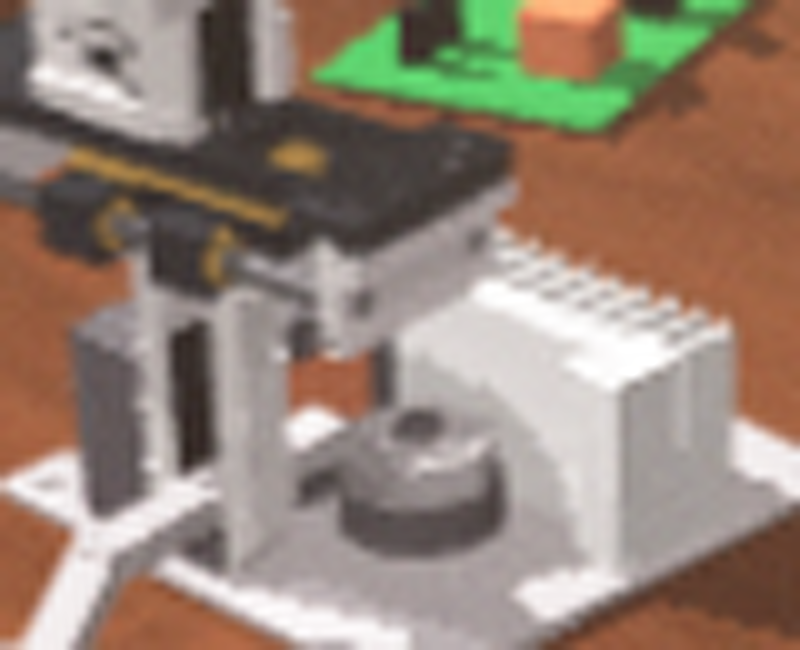

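View pics/t9c.png

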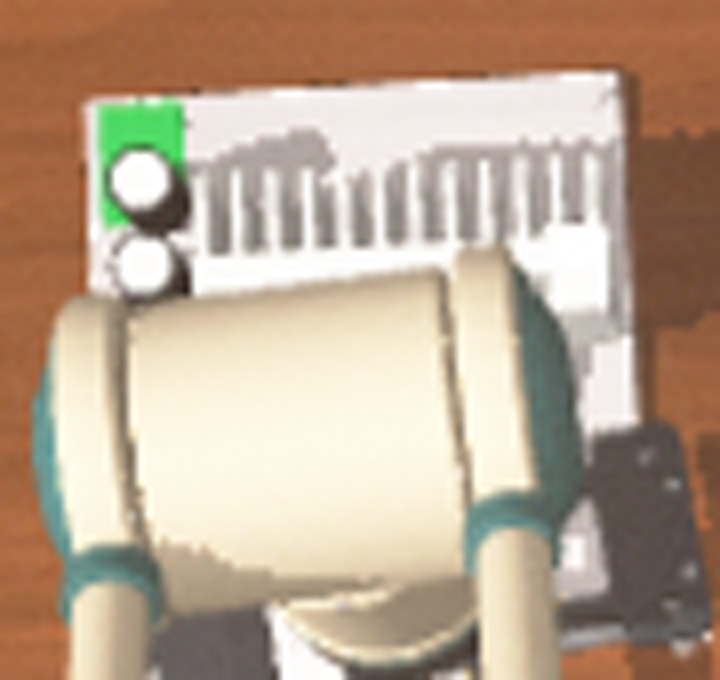

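Call:
{"name": "move_arm", "arguments": {
  "moves": [
    [[0,0,-2.5,0.5,3.9,0,0],[0,0,-2.5,0.5,3.9,0,0],[0,0,-2.5,0.1,3.9,0,0],[0,0,0,0,0,0,0],[0,0,0,0,0,0,0]]
  ]
}}

```text
t: 13.12
tcp_pos: [0.4677, 0.1196, 0.0331]
ee_rot: [3.1, 0.503, -0.002]
force: [1.0, -3.1, -2.3]
finger_gap: 0.0155
```

```bash
python3 - <<'E'
from h import *
for k in range(3):
    show();ring();manip.snapshot("side")
E
```

```text
t13.12 tcp [467.7 119.6  33.1] yaw 18.42 tilt [-0.05 -0.05] F [ 1.  -3.1 -2.3] T [-0.68 -0.28 -0.29] gap 15.5 q [  6.  18. 112.  -0.  51.  78.]
centre [553.1 148.   33.1] F in tool [0.  3.2 2.3]
t13.18 tcp [467.7 119.6  33.1] yaw 18.44 tilt [-0.05 -0.05] F [ 1.  -3.6 -2.8] T [-0.63 -0.33 -0.28] gap 15.3 q [  6.  18. 112.  -0.  51.  78.]
centre [553.1 148.1  33.1] F in tool [-0.2  3.7  2.8]
t13.22 tcp [467.7 119.7  33.1] yaw 18.44 tilt [-0.05 -0.05] F [ 1.6 -4.3 -2.4] T [-0.67 -0.22 -0.31] gap 15.5 q [  6.  18. 112.  -0.  51.  78.]
centre [553.1 148.1  33.1] F in tool [0.2 4.6 2.4]
```

Call:
{"name": "move_arm", "arguments": {
  "moves": [
    [[0,0,0,-0.3,1.2,0,0],[0,0,0,0,0,0,0],[0,0,0,0,0,-4,0],[0,0,0,0,0,-4,0],[0,0,0,0,0,0,0]]
  ]
}}

```text
t: 13.9
tcp_pos: [0.4681, 0.1189, 0.0415]
ee_rot: [-3.101, -0.504, 0.0]
force: [0.7, -0.6, -4.1]
finger_gap: 0.0152
```

```bash
python3 - <<'E'
from h import *
for k in range(2):
    show();ring();s=manip.snapshot("side")
crop("s",s,255,130,80,65,10,"s10c")
E
```

```text
t13.90 tcp [468.1 118.9  41.5] yaw 18.46 tilt [-0.  0.] F [ 0.7 -0.6 -4.1] T [-0.21 -0.08 -0.14] gap 15.2 q [  6.  17. 111.   0.  52.  78.]
centre [553.4 147.4  41.5] F in tool [0.5 0.8 4.1]
t13.95 tcp [468.  118.9  41.3] yaw 18.46 tilt [-0.01  0.  ] F [ 0.2 -0.5 -2.7] T [-0.22 -0.07 -0.09] gap 15.4 q [  6.  17. 111.   0.  52.  78.]
centre [553.4 147.4  41.3] F in tool [0.  0.5 2.7]
```

View pics/s10c.png

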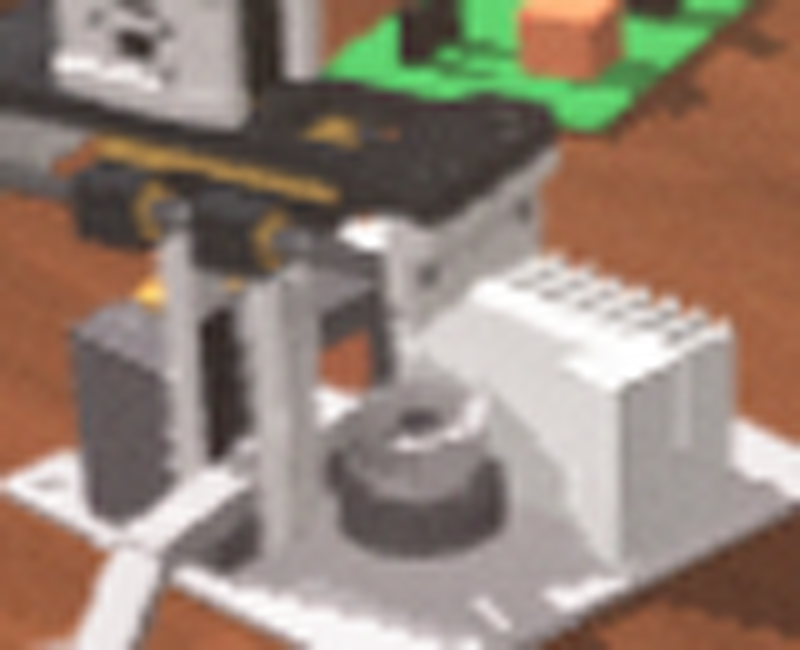

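Call:
{"name": "move_arm", "arguments": {
  "moves": [
    [[0,0,0,0,0,-10,0],[0,0,0,0,0,-10,0],[0,0,0,0,0,0,0],[0,0,0,0,0,0,0]]
  ]
}}

```text
t: 14.5
tcp_pos: [0.468, 0.1189, 0.0613]
ee_rot: [-3.101, -0.504, -0.0]
force: [-0.2, 0.1, -3.7]
finger_gap: 0.0158
```

```bash
python3 - <<'E'
from h import *
show();ring();s=manip.snapshot("side");t=manip.snapshot("top")
crop("s",s,255,120,80,65,10,"s11c")
E
```

```text
t14.50 tcp [468.  118.9  61.3] yaw 18.45 tilt [-0.    0.01] F [-0.2  0.1 -3.7] T [0.05 0.02 0.02] gap 15.8 q [  6.  16. 110.   0.  55.  78.]
centre [553.4 147.4  61.3] F in tool [-0.1 -0.2  3.7]
```

View pics/s11c.png

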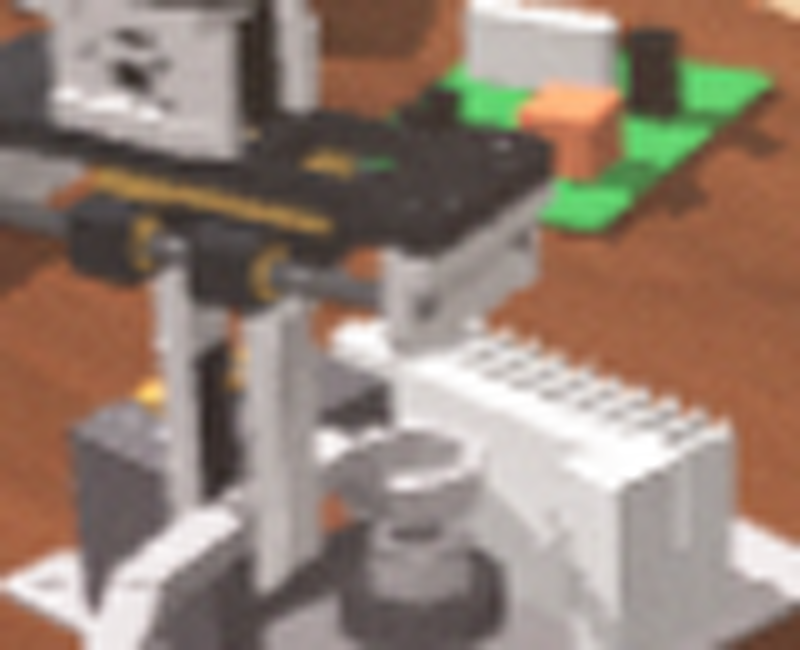

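Call:
{"name": "move_arm", "arguments": {
  "moves": [
    [[0,0,-6,0.5,9.4,0,0],[0,0,-6,0.5,9.4,0,0],[0,0,-6,0.5,9.4,0,0],[0,0,-6,0.5,9.4,0,0],[0,0,-6,0.5,9.4,0,0],[0,0,-6,0.5,9.4,0,0],[0,0,-6,0.5,9.4,0,0],[0,0,-6,0.5,9.4,0,0],[0,0,-6,0.5,9.4,0,0],[0,0,-6,0.5,9.4,0,0]]
  ]
}}

```text
t: 15.85
tcp_pos: [0.5355, 0.0591, 0.0606]
ee_rot: [-2.43, -1.99, 0.001]
force: [0.4, -0.0, -2.7]
finger_gap: 0.0158
```

Call:
{"name": "move_arm", "arguments": {
  "moves": [
    [[0,0,0,0,0,0,0],[0,0,0,0,0,0,0]]
  ]
}}

```text
t: 16.1
tcp_pos: [0.5348, 0.0593, 0.0608]
ee_rot: [-2.434, -1.984, 0.002]
force: [-0.2, -0.1, -3.6]
finger_gap: 0.0154
```

```bash
python3 - <<'E'
from h import *
show();ring();a=np.radians(78.5)
to([.5513-.09*np.cos(a),.1472-.09*np.sin(a),.045],78.5)
E
```

```text
t16.10 tcp [534.8  59.3  60.8] yaw 78.37 tilt [-0.08  0.  ] F [-0.2 -0.1 -3.6] T [-0.08 -0.07 -0.02] gap 15.4 q [ -1.  20. 103.   0.  57.  11.]
centre [552.9 147.5  60.8] F in tool [-0.1 -0.2  3.6]
wz -0.13 shift before-turn [-0.6 -1.3 15.8] after-turn [-0.6 -1.3 15.8] tilt fix deg [-0.08  0.01 -0.  ]
```

Call:
{"name": "move_arm", "arguments": {
  "moves": [
    [[0,0,0,-0.4,-1.2,5,0],[0,0,0,0,0,7,0],[0,0,0,0,0,4,0],[0,0,0,0,0,2,0],[0,0,0,0,0,0,0]]
  ]
}}

```text
t: 16.73
tcp_pos: [0.5343, 0.0591, 0.043]
ee_rot: [-2.434, -1.987, 0.0]
force: [0.0, -0.1, -3.4]
finger_gap: 0.0155
```

```bash
python3 - <<'E'
from h import *
show();ring()
E
```

```text
t16.73 tcp [534.3  59.1  43. ] yaw 78.45 tilt [-0.02 -0.  ] F [ 0.  -0.1 -3.4] T [-0.05 -0.03  0.07] gap 15.5 q [ -1.  21. 104.  -0.  55.  10.]
centre [552.3 147.2  43. ] F in tool [-0.1  0.   3.4]
```

Call:
{"name": "move_arm", "arguments": {
  "moves": [
    [[0,0,0,0,0,2,0],[0,0,0,0,0,1,0],[0,0,0,0,0,0,0]]
  ]
}}

```text
t: 17.1
tcp_pos: [0.5344, 0.059, 0.0401]
ee_rot: [2.434, 1.987, -0.0]
force: [-0.1, 0.8, -3.4]
finger_gap: 0.0157
```

```bash
python3 - <<'E'
from h import *
show();ring()
E
```

```text
t17.10 tcp [534.4  59.   40.1] yaw 78.45 tilt [ 0. -0.] F [-0.1  0.8 -3.4] T [-0.03 -0.03  0.01] gap 15.7 q [ -1.  21. 105.  -0.  54.  10.]
centre [552.4 147.2  40.1] F in tool [ 0.8 -0.2  3.4]
```

Call:
{"name": "move_arm", "arguments": {
  "moves": [
    [[0,0,0,0,0,3,0],[0,0,0,0,0,3,0],[0,0,0,0,0,1,0],[0,0,0,0,0,0,0]]
  ]
}}

```text
t: 17.6
tcp_pos: [0.5342, 0.0591, 0.033]
ee_rot: [-2.434, -1.987, 0.0]
force: [0.3, 0.2, -3.3]
finger_gap: 0.0153
```

```bash
python3 - <<'E'
from h import *
show();ring()
s=manip.snapshot("side");crop("s",s,270,135,70,60,11,"s12c")
E
```

```text
t17.60 tcp [534.2  59.1  33. ] yaw 78.45 tilt [-0.02 -0.  ] F [ 0.3  0.2 -3.3] T [-0.03 -0.06  0.02] gap 15.3 q [ -1.  22. 105.  -0.  53.  10.]
centre [552.3 147.2  33. ] F in tool [0.2 0.2 3.3]
```

View pics/s12c.png

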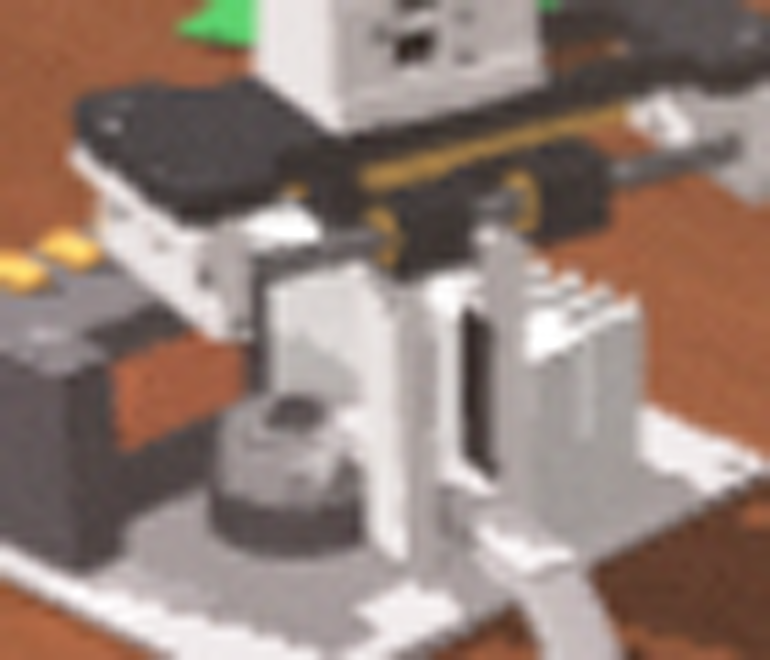

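Call:
{"name": "move_arm", "arguments": {
  "moves": [
    [[0,0,3,0.1,-4.7,0,0],[0,0,3,0.1,-4.7,0,0],[0,0,3,0.1,-4.7,0,0],[0,0,3,0.1,-4.7,0,0],[0,0,3,0.1,-4.7,0,0],[0,0,3,0.1,-4.7,0,0],[0,0,3,0.1,-4.7,0,0],[0,0,0,0,0,0,0]]
  ]
}}

```text
t: 18.65
tcp_pos: [0.5047, 0.0713, 0.0334]
ee_rot: [2.753, 1.511, 0.002]
force: [1.4, 0.1, -4.4]
finger_gap: 0.0155
```

```bash
python3 - <<'E'
from h import *
show();ring()
E
```

```text
t18.65 tcp [504.7  71.3  33.4] yaw 57.51 tilt [ 0.1 -0. ] F [ 1.4  0.1 -4.4] T [ 0.06 -0.3   0.06] gap 15.5 q [  0.  19. 109.  -0.  52.  33.]
centre [553.  147.2  33.4] F in tool [0.9 1.1 4.4]
```

Call:
{"name": "move_arm", "arguments": {
  "moves": [
    [[0,0,3,0.3,-4.7,0,0],[0,0,3,0.1,-4.7,0,0],[0,0,3,0.1,-4.7,0,0],[0,0,3,0.1,-4.7,0,0],[0,0,0,0,0,0,0]]
  ]
}}

```text
t: 19.27
tcp_pos: [0.4903, 0.0828, 0.0334]
ee_rot: [2.896, 1.216, 0.002]
force: [2.0, -1.1, -3.6]
finger_gap: 0.0157
```

```bash
python3 - <<'E'
from h import *
show();ring()
E
```

```text
t19.27 tcp [490.3  82.8  33.4] yaw 45.54 tilt [ 0.1  -0.02] F [ 2.  -1.1 -3.6] T [-0.18 -0.37  0.04] gap 15.7 q [  2.  19. 110.  -0.  51.  46.]
centre [553.3 147.1  33.4] F in tool [0.6 2.2 3.6]
```

```bash
cat >> h.py <<'E'
def mom():
    s,M=st();F=M.T@s["force"];print("moment about nut %.2f"%(F[1]*.09+s["wrist_torque"][2]))
E
```

Call:
{"name": "move_arm", "arguments": {
  "moves": [
    [[0,0,2.5,0.2,-3.9,0,0],[0,0,2.5,0.1,-3.9,0,0],[0,0,2.5,0.1,-3.9,0,0],[0,0,2.5,0.1,-3.9,0,0],[0,0,0,0,0,0,0]]
  ]
}}

```text
t: 19.9
tcp_pos: [0.4802, 0.0945, 0.0334]
ee_rot: [2.99, 0.959, 0.002]
force: [2.2, -1.5, -4.5]
finger_gap: 0.0154
```

```bash
python3 - <<'E'
from h import *
show();ring();mom()
E
```

```text
t19.90 tcp [480.2  94.5  33.4] yaw 35.56 tilt [ 0.09 -0.04] F [ 2.2 -1.5 -4.5] T [-0.4  -0.42 -0.03] gap 15.4 q [  3.  18. 111.  -0.  51.  58.]
centre [553.4 146.9  33.4] F in tool [0.9 2.5 4.5]
moment about nut 0.20
```

Call:
{"name": "move_arm", "arguments": {
  "moves": [
    [[0,0,1.5,0.1,-2.4,0,0],[0,0,1.5,0.1,-2.4,0,0],[0,0,0,0,0,0,0]]
  ]
}}

```text
t: 20.27
tcp_pos: [0.4773, 0.0988, 0.0333]
ee_rot: [3.016, 0.878, 0.002]
force: [2.8, -2.6, -4.3]
finger_gap: 0.0159
```

```bash
python3 - <<'E'
from h import *
show();ring();mom()
E
```

```text
t20.27 tcp [477.3  98.8  33.3] yaw 32.45 tilt [ 0.07 -0.03] F [ 2.8 -2.6 -4.3] T [-0.75 -0.65 -0.16] gap 15.9 q [  4.  18. 111.  -0.  51.  61.]
centre [553.3 147.1  33.3] F in tool [1.  3.7 4.3]
moment about nut 0.17
```

Call:
{"name": "move_arm", "arguments": {
  "moves": [
    [[0,0,1.5,0.1,-2.4,0,0],[0,0,0,0,0,0,0]]
  ]
}}

```text
t: 20.52
tcp_pos: [0.4761, 0.1009, 0.0333]
ee_rot: [3.027, 0.839, 0.001]
force: [3.3, -3.6, -4.6]
finger_gap: 0.0154
```

```bash
python3 - <<'E'
from h import *
show();ring();mom()
E
```

```text
t20.52 tcp [476.1 100.9  33.3] yaw 30.97 tilt [ 0.06 -0.03] F [ 3.3 -3.6 -4.6] T [-0.73 -0.68 -0.12] gap 15.4 q [  4.  18. 111.  -0.  51.  63.]
centre [553.2 147.2  33.3] F in tool [1.  4.7 4.6]
moment about nut 0.31
```

Call:
{"name": "move_arm", "arguments": {
  "moves": [
    [[0,0,1.5,0.1,-2.4,0,0],[0,0,0,0,0,0,0]]
  ]
}}

```text
t: 20.78
tcp_pos: [0.4749, 0.103, 0.0333]
ee_rot: [3.037, 0.799, 0.001]
force: [4.3, -3.9, -3.4]
finger_gap: 0.0154
```

```bash
python3 - <<'E'
from h import *
show();ring();mom()
E
```

```text
t20.77 tcp [474.9 103.   33.3] yaw 29.48 tilt [ 0.06 -0.03] F [ 4.3 -3.9 -3.4] T [-0.77 -0.68 -0.15] gap 15.4 q [  4.  18. 111.  -0.  51.  65.]
centre [553.2 147.2  33.3] F in tool [1.8 5.5 3.4]
moment about nut 0.35
```

Call:
{"name": "move_arm", "arguments": {
  "moves": [
    [[0,0,1.5,0.1,-2.4,0,0],[0,0,0,0,0,0,0]]
  ]
}}

```text
t: 21.02
tcp_pos: [0.4738, 0.105, 0.0333]
ee_rot: [3.048, 0.759, 0.001]
force: [3.5, -4.3, -2.6]
finger_gap: 0.0157
```

```bash
python3 - <<'E'
from h import *
show();ring();mom()
E
```

```text
t21.02 tcp [473.8 105.   33.3] yaw 27.98 tilt [ 0.06 -0.04] F [ 3.5 -4.3 -2.6] T [-0.86 -0.7  -0.24] gap 15.7 q [  4.  18. 111.  -0.  51.  66.]
centre [553.3 147.2  33.3] F in tool [1.1 5.5 2.6]
moment about nut 0.25
```

Call:
{"name": "move_arm", "arguments": {
  "moves": [
    [[0,0,1.5,0.1,-2.4,0,0],[0,0,0,0,0,0,0]]
  ]
}}

```text
t: 21.28
tcp_pos: [0.4728, 0.1071, 0.0333]
ee_rot: [3.057, 0.719, 0.001]
force: [3.2, -5.1, -2.5]
finger_gap: 0.0161
```

```bash
python3 - <<'E'
from h import *
show();ring();mom()
E
```

```text
t21.27 tcp [472.8 107.1  33.3] yaw 26.48 tilt [ 0.05 -0.04] F [ 3.2 -5.1 -2.5] T [-0.88 -0.68 -0.24] gap 16.1 q [  5.  18. 112.  -0.  51.  68.]
centre [553.3 147.3  33.3] F in tool [0.6 6.  2.5]
moment about nut 0.30
```

Call:
{"name": "move_arm", "arguments": {
  "moves": [
    [[0,0,1.5,0.1,-2.4,0,0],[0,0,0,0,0,0,0]]
  ]
}}

```text
t: 21.52
tcp_pos: [0.4717, 0.1093, 0.0333]
ee_rot: [3.066, 0.679, 0.001]
force: [4.1, -5.1, -3.2]
finger_gap: 0.0153
```

```bash
python3 - <<'E'
from h import *
show();ring();mom()
E
```

```text
t21.52 tcp [471.7 109.3  33.3] yaw 24.97 tilt [ 0.05 -0.05] F [ 4.1 -5.1 -3.2] T [-0.89 -0.66 -0.22] gap 15.3 q [  5.  18. 112.  -0.  51.  70.]
centre [553.3 147.3  33.3] F in tool [1.5 6.3 3.2]
moment about nut 0.35
```

Call:
{"name": "move_arm", "arguments": {
  "moves": [
    [[0,0,1.5,0.1,-2.4,0,0],[0,0,0,0,0,0,0]]
  ]
}}

```text
t: 21.78
tcp_pos: [0.471, 0.111, 0.0333]
ee_rot: [3.074, 0.64, 0.001]
force: [3.9, -5.0, -3.9]
finger_gap: 0.0157
```

```bash
python3 - <<'E'
from h import *
show();ring();mom()
E
```

```text
t21.77 tcp [471.  111.   33.3] yaw 23.53 tilt [ 0.07 -0.11] F [ 3.9 -5.  -3.9] T [-1.15 -0.72 -0.14] gap 15.7 q [  5.  18. 112.  -0.  51.  72.]
centre [553.5 146.9  33.3] F in tool [1.6 6.1 3.9]
moment about nut 0.41
```

Call:
{"name": "move_arm", "arguments": {
  "moves": [
    [[0,0,1.5,0.1,-2.4,0,0],[0,0,0,0,0,0,0]]
  ]
}}

```text
t: 22.02
tcp_pos: [0.4704, 0.1127, 0.0333]
ee_rot: [3.08, 0.601, 0.002]
force: [3.3, -6.9, -3.5]
finger_gap: 0.0155
```

```bash
python3 - <<'E'
from h import *
show();ring();mom()
E
```

```text
t22.02 tcp [470.4 112.7  33.3] yaw 22.08 tilt [ 0.09 -0.17] F [ 3.3 -6.9 -3.5] T [-1.47 -0.72 -0.03] gap 15.5 q [  5.  18. 112.  -0.  51.  73.]
centre [553.8 146.5  33.3] F in tool [0.5 7.7 3.5]
moment about nut 0.66
```

Call:
{"name": "move_arm", "arguments": {
  "moves": [
    [[0,0,-2.5,0.1,3.9,0,0],[0,0,-2.5,0.1,3.9,0,0],[0,0,-2.5,0.1,3.9,0,0],[0,0,-2,0.1,3.1,0,0],[0,0,0,0,0,0,0]]
  ]
}}

```text
t: 22.65
tcp_pos: [0.4759, 0.1011, 0.0331]
ee_rot: [-3.024, -0.85, 0.001]
force: [2.3, -2.0, -3.6]
finger_gap: 0.0157
```

```bash
python3 - <<'E'
from h import *
show();ring();mom()
E
```

```text
t22.65 tcp [475.9 101.1  33.1] yaw 31.39 tilt [-0.04  0.03] F [ 2.3 -2.  -3.6] T [-0.45 -0.5  -0.22] gap 15.7 q [  4.  18. 111.   0.  51.  62.]
centre [552.8 148.   33.1] F in tool [0.9 3.  3.6]
moment about nut 0.05
```

Call:
{"name": "move_arm", "arguments": {
  "moves": [
    [[0,0,0,0.2,1,0,0],[0,0,0,0,0,0,0],[0,0,0,0,0,-4,0],[0,0,0,0,0,-4,0],[0,0,0,0,0,0,0]]
  ]
}}

```text
t: 23.28
tcp_pos: [0.4764, 0.1004, 0.0414]
ee_rot: [-3.024, -0.852, 0.001]
force: [0.6, -0.6, -3.2]
finger_gap: 0.0154
```

```bash
python3 - <<'E'
from h import *
show();ring();mom()
E
```

```text
t23.27 tcp [476.4 100.4  41.4] yaw 31.46 tilt [-0.04  0.  ] F [ 0.6 -0.6 -3.2] T [-0.12 -0.08 -0.03] gap 15.4 q [  4.  17. 111.   0.  52.  62.]
centre [553.2 147.4  41.4] F in tool [0.2 0.8 3.2]
moment about nut 0.05
```

Call:
{"name": "move_arm", "arguments": {
  "moves": [
    [[0,0,0,0,0,-8,0],[0,0,0,0,0,-12,0],[0,0,0,0,0,-20,0],[0,0,0,0,0,-20,0],[0,0,0,0,0,-15,0],[0,0,0,0,0,0,0]]
  ]
}}

```text
t: 24.02
tcp_pos: [0.4779, 0.1004, 0.1176]
ee_rot: [3.023, 0.851, 0.005]
force: [0.5, -0.5, -3.4]
finger_gap: 0.0156
```

```bash
python3 - <<'E'
from h import *
show();to([.5395,-.264,.11],54.46)
s=manip.snapshot("side");crop("s",s,255,90,90,95,7,"s13c")
E
```

```text
t24.02 tcp [477.9 100.4 117.6] yaw 31.46 tilt [0.18 0.01] F [ 0.5 -0.5 -3.4] T [-0.02 -0.01  0.01] gap 15.6 q [  4.  12. 105.   0.  63.  62.]
wz -23.00 shift before-turn [-137.6  343.     7.7] after-turn [-260.7  261.9    7.7] tilt fix deg [ 0.14 -0.11 -0.  ]
```

View pics/s13c.png

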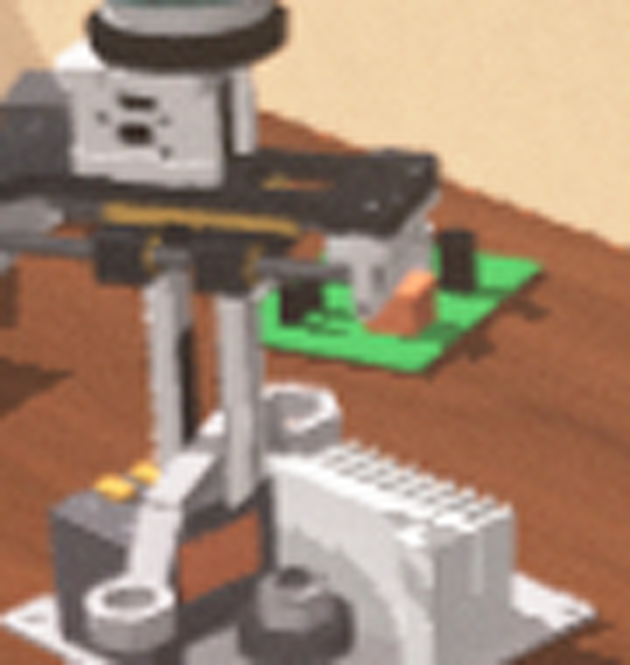

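Call:
{"name": "move_arm", "arguments": {
  "moves": [
    [[0,0,0,-15,30,0,0],[0,0,0,-20,50,0,0],[0,0,0,-22,58,0,0],[0,0,0,-22,58,0,0],[0,0,0,-22,58,0,0],[0,0,0,-22,52,0,0],[0,0,0,-14,37,5,0],[0,0,-8,0,0,0,0],[0,0,-8,0,0,0,0],[0,0,-7,0,0,0,0]]
  ]
}}

```text
t: 25.32
tcp_pos: [0.5381, -0.2636, 0.1095]
ee_rot: [-2.788, -1.441, 0.002]
force: [-0.2, -0.0, -3.1]
finger_gap: 0.0155
```

Call:
{"name": "move_arm", "arguments": {
  "moves": [
    [[0,0,0,0,0,0,0],[0,0,0,0,0,0,0]]
  ]
}}

```text
t: 25.58
tcp_pos: [0.5387, -0.2636, 0.1105]
ee_rot: [-2.794, -1.434, 0.001]
force: [0.7, 1.8, -3.5]
finger_gap: 0.0157
```

```bash
python3 - <<'E'
from h import *
show();to([.5395,-.264,.016],54.46)
t=manip.snapshot("top");cv2.imwrite("pics/t14.png",t)
g=cv2.cvtColor(t,cv2.COLOR_BGR2GRAY)
c=np.clip((g[165:193,240:275].astype(float)-50)*2,0,255).astype(np.uint8)
cv2.imwrite("pics/nut2.png",cv2.resize(c,None,fx=20,fy=20,interpolation=cv2.INTER_CUBIC))
tf=t.astype(np.float32).mean(2);z=.035;c0=ray("top",[[256.9,178.0]],z)[0]
ang=np.radians(np.arange(0,360,3));rr=np.arange(.008,.024,.0003)
P=np.stack([c0[0]+rr[None]*np.cos(ang)[:,None],c0[1]+rr[None]*np.sin(ang)[:,None],np.full((len(ang),len(rr)),z)],-1)
uv=proj("top",P.reshape(-1,3)).astype(np.float32)
I=cv2.remap(tf,uv[:,0].reshape(len(ang),-1),uv[:,1].reshape(len(ang),-1),cv2.INTER_CUBIC)
for th in (100,105,110,115):
    r=np.array([rr[np.where(row[:45]>th)[0].max()] if (row[:45]>th).any() else np.nan for row in I]);ok=~np.isnan(r);a=ang[ok]
    k=np.linalg.lstsq(np.c_[np.ones(len(a)),np.cos(a),np.sin(a),np.cos(2*a),np.sin(2*a),np.cos(6*a),np.sin(6*a)],r[ok],rcond=None)[0]
    print(th,(k*1000).round(2),"flat",(np.degrees(np.arctan2(k[6],k[5]))/6+30)%60)
E
```

```text
t25.57 tcp [ 538.7 -263.6  110.5] yaw 54.35 tilt [-0.06  0.04] F [ 0.7  1.8 -3.5] T [-0.04 -0.05  0.03] gap 15.7 q [-33.  22.  91.  -0.  67.   3.]
wz -0.11 shift before-turn [ 0.1  1.  94.5] after-turn [ 0.1  1.  94.5] tilt fix deg [-0.07  0.   -0.  ]
100 [16.82 -0.39  1.    0.49  0.74  0.77  0.35] flat 34.017125100605355
105 [16.3  -0.2   1.07  0.46  0.7   0.74  0.3 ] flat 33.71920465619687
110 [ 1.584e+01 -1.000e-02  1.140e+00  4.400e-01  6.300e-01  7.100e-01
  3.300e-01] flat 34.090048009162665
115 [15.4   0.15  1.24  0.46  0.55  0.67  0.37] flat 34.82976289855614
```

View pics/t14.png

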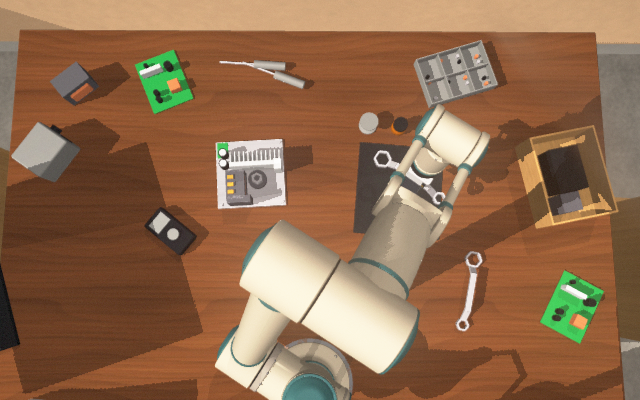

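The nut's flats now read about 34° (expected 34.6° at the 2.0 rad stop), so it is home. Next I'll lay the wrench down.

Call:
{"name": "move_arm", "arguments": {
  "moves": [
    [[0,0,0,0,1,20,0],[0,0,0,0,0,30,0],[0,0,0,0,0,25,0],[0,0,0,0,0,12,0],[0,0,0,0,0,5,0],[0,0,0,0,0,0,0],[0,0,0,0,0,1,0],[0,0,0,0,0,0,0]]
  ]
}}

```text
t: 26.62
tcp_pos: [0.5402, -0.2647, 0.0189]
ee_rot: [2.793, 1.437, 0.001]
force: [-0.7, 0.6, -2.6]
finger_gap: 0.0156
```

```bash
python3 - <<'E'
from h import *
show()
E
```

```text
t26.62 tcp [ 540.2 -264.7   18.9] yaw 54.45 tilt [ 0.06 -0.04] F [-0.7  0.6 -2.6] T [-0.   -0.02  0.  ] gap 15.6 q [-33.  27.  98.  -0.  55.   3.]
```

Call:
{"name": "move_arm", "arguments": {
  "moves": [
    [[0,0,0,0,0,1,0],[0,0,0,0,0,1,0],[0,0,0,0,0,0,0],[0,0,0,0,0,0,0]]
  ]
}}

```text
t: 27.12
tcp_pos: [0.5398, -0.2644, 0.0161]
ee_rot: [2.793, 1.437, -0.0]
force: [0.3, -0.8, -4.0]
finger_gap: 0.0152
```

```bash
python3 - <<'E'
from h import *
show()
E
```

```text
t27.12 tcp [ 539.8 -264.4   16.1] yaw 54.45 tilt [-0. -0.] F [ 0.3 -0.8 -4. ] T [-0.07 -0.02 -0.  ] gap 15.2 q [-33.  27.  98.  -0.  55.   3.]
```

Call:
{"name": "move_arm", "arguments": {
  "moves": [
    [[0,0,0,0,0,0.7,0],[0,0,0,0,0,0,0],[0,0,0,0,0,0,0]]
  ]
}}

```text
t: 27.5
tcp_pos: [0.5399, -0.2645, 0.016]
ee_rot: [2.793, 1.437, 0.0]
force: [-1.5, 0.7, 3.3]
finger_gap: 0.0157
```

```bash
python3 - <<'E'
from h import *
show();s=manip.snapshot("side");show();crop("s",s,330,160,130,110,6,"s15c")
E
```

```text
t27.50 tcp [ 539.9 -264.5   16. ] yaw 54.46 tilt [ 0.03 -0.02] F [-1.5  0.7  3.3] T [0.16 0.25 0.05] gap 15.7 q [-33.  27.  98.  -0.  55.   3.]
t27.55 tcp [ 540.  -264.5   16.1] yaw 54.46 tilt [ 0.03 -0.02] F [-1.6 -0.1  4.5] T [ 0.15  0.34 -0.05] gap 15.3 q [-33.  27.  98.  -0.  55.   3.]
```

View pics/s15c.png

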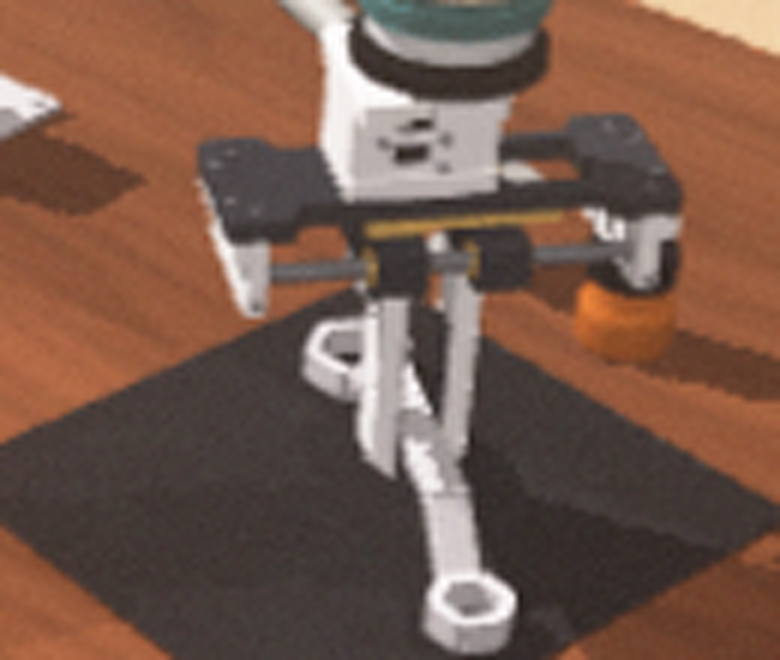

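Call:
{"name": "move_arm", "arguments": {
  "moves": [
    [[0,0,0,0,0,0,0.3],[0,0,0,0,0,0,0.4],[0,0,0,0,0,0,0.4],[0,0,0,0,0,-10,0.4],[0,0,0,0,0,-30,0.4],[0,0,0,0,0,-40,0.4],[0,0,0,0,0,-40,0.4],[0,0,0,-45,0,0,0.4],[0,0,0,-50,0,0,0.4],[0,0,0,-45,0,0,0.4]]
  ]
}}

```text
t: 28.8
tcp_pos: [0.4578, -0.3796, 0.1365]
ee_rot: [2.792, 1.437, 0.0]
force: [-0.4, 0.8, -0.3]
finger_gap: 0.0378
```

Call:
{"name": "move_arm", "arguments": {
  "moves": [
    [[0,0,0,-50,0,0,0.4],[0,0,0,-50,0,0,0.4],[0,0,0,-30,0,0,0.4],[0,0,0,0,0,0,0.4],[0,0,0,0,0,0,0.4]]
  ]
}}

```text
t: 29.42
tcp_pos: [0.3832, -0.4834, 0.1358]
ee_rot: [-2.793, -1.437, -0.001]
force: [0.6, -0.2, 0.6]
finger_gap: 0.0377
```

```bash
python3 - <<'E'
from h import *
show();s=manip.snapshot("side");t=manip.snapshot("top");cv2.imwrite("pics/t16.png",t);cv2.imwrite("pics/s16.png",s)
E
```

```text
t29.43 tcp [ 383.2 -483.4  135.8] yaw 54.44 tilt [0.03 0.03] F [ 0.6 -0.2  0.6] T [ 0.01  0.01 -0.01] gap 37.7 q [-58.  22.  87.   0.  71. -23.]
```

View pics/t16.png

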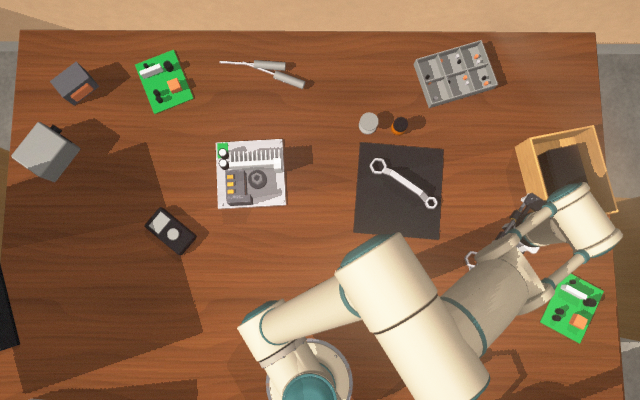

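View pics/s16.png

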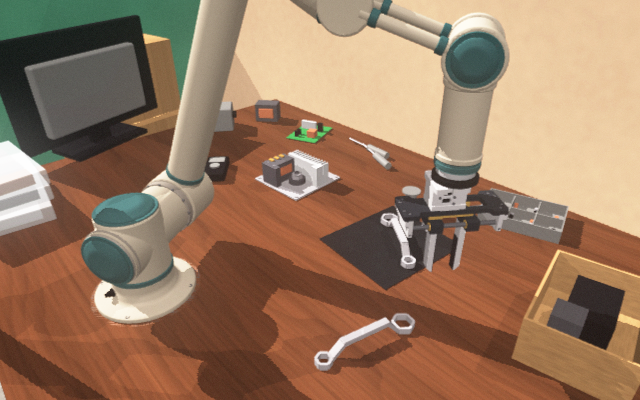

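```bash
python3 - <<'E'
from h import *
print(manip.finish_job())
E
```

```text
the job is handed in; nothing more can be done
None
```

The nut is tightened to its stop, and the wrench is back flat on the mat with the gripper clear. I handed the job in at about 29.5 s.

- **Wrench:** I used the one on the mat, which was farthest to the robot's left.
- **Strokes:** I fitted the large ring down to the spacer and made a first clockwise stroke of about 70°. I then lifted, re-indexed by 60°, reseated it and made a second stroke. I stopped when the moment about the nut rose from about 0.35 to 0.66 N m and the tool began to lag.
- **Nut position:** Afterwards the top view put the nut's flats at about 34°. That means the nut is at about 2.01 rad, against a stop at about 2.0.
- **Wrench and bystanders:** In the last pictures the wrench lies where it started, and the chassis, spool, jar, meter and second wrench look unmoved. The force on the tool read about zero.
- **Readings that disagreed:** The side and top cameras differed by up to about 5 mm on the nut's position. I settled the last millimetres by feel, with side forces of no more than about 5 N while seating the ring. Moment readings during the first stroke were lower than expected, 0.03–0.14 N m, but the nut's measured turn shows it was turning.

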